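# Set out the solvent tray and the stirrer for the next run

## Task

Set out this bench for the next run: in the three-compartment tray stand the square bottle in the middle, between the tall round bottle to its left and the squat jar to its right (left and right as seen from the robot), then lay the flat tin centrally on the jar's lid, and stand the beaker in the middle of the stirrer's round plate. Keep everything upright, and leave the two small amber vials standing where they are.

Things in the scene. Friction and masses are not known exactly. Their poses are not given: they have to be found in the camera images.
- round_bottle: Tall round clear-glass bottle with a blue screw cap: body 56 mm diameter, straight-sided from the base to 90 mm; the cap is 40 mm in diameter and its top is 117 mm high. About 0.24 kg. Origin: centre of the underside; z up along its axis. Loose, standing on the bench at the start.
- square_bottle: White plastic bottle of square section, 50 x 50 mm and straight-sided up to 68 mm, with a round blue cap 38 mm in diameter; 88 mm high in all. About 0.18 kg. Origin: centre of the underside; x and y square to its side faces, z up. Loose, standing on the bench at the start.
- jar: Squat round white plastic jar with a flat grey lid: body 60 mm in diameter, lid 62 mm in diameter between 36 and 50 mm height, 50 mm high in all. About 0.16 kg. Origin: centre of the underside; z up. Loose, standing on the bench at the start.
- tin: Flat round aluminium tin for filter membranes with a dark disc on its lid: 50 mm diameter (52 mm round the lid, the upper 6 mm), 16 mm high. About 0.05 kg. Origin: centre of the underside; z up. Loose, lying flat on the bench at the start.
- beaker: Empty clear-plastic beaker, open at the top: 52 mm outside diameter, straight-sided, 70 mm high, wall 3 mm, with a small spout at the rim on its -x side. About 0.06 kg. Origin: centre of the underside; z up. Loose, standing on the bench at the start.
- tray: Shallow grey tray fixed to the bench, 88 mm (x) by 256 mm (y), with three compartments in a row along y, each 80 x 80 mm inside. Floor 4 mm thick; walls and dividers 4 mm thick, tops 14 mm above the bench. Origin: centre of the underside; x away from the robot, y to its left, z up. Compartment centres at x = 0, y = +84 mm (left), 0 (middle), -84 mm (right).
- stirrer: Light grey magnetic stirrer fixed to the bench, 120 x 120 mm, with a round dark steel plate of 100 mm diameter in the middle of its top; the plate's surface is 45 mm above the bench. A black knob is on the front. Origin: centre of the underside, straight below the plate's centre; x away from the robot, z up.
- vial_a: Small amber glass vial with a white cap, 28 mm diameter, 57 mm high, standing loose among the things; to be left alone. Origin: centre of the underside.
- vial_b: A second such amber vial, 28 mm diameter, 57 mm high, also to be left alone. Origin: centre of the underside.
There are look-alikes about, which are no part of the job. Leave any purple or yellow look-alike of the round_bottle alone. Leave any red look-alike of the jar alone.

How it is judged:
By the outcome, as a careful person would: the job done as asked, in the order asked, and still so for the second after the job is handed in, with the robot touching nothing.
It also fails if it takes over 120 s, if anything falls off the work surface, if the arm or the gripper's body presses on something with over 40 N, if the wrist force passes 120 N, or if a joint passes its speed limit or range.

## Robot

A 6-joint arm with a two-finger parallel gripper is mounted at the origin on the work surface. World frame = base frame: x ahead of the robot, y to its left, z up, the work surface at z = 0. Lengths are in mm, angles in degrees, forces in N, time in s.
With the tool pointing down it reaches from about 350 to 850 mm from the base axis. Payload 8.1 kg.
Tool frame: the origin (TCP) lies at the very end of the fingers, on their centre line; the grasp point (between the pads) lies 19 mm behind it; z points along the fingers, y is the direction in which the jaws open and shut (so a half turn about z gives the same grasp; the last joint's range is limited). The gripper opens to 85 mm and grips with 20 to 120 N. Pads are 22 mm wide; open, the fingers measure 114 mm over their backs; the gripper's body (76 mm by 85 mm) begins 54 mm behind the grasp point. The pads swing forward as they close: fully open they stand 13 mm farther back than shut.
Start: joints at [-81.669, 7.471, 85.268, -0, 87.261, -4.893], TCP at [137.274, -584.09, 231.292] pointing down, gripper open.
Joint ranges: [-169.43, 169.43], [-51.17, 129.36], [1.28, 143.12], [-76.62, 256.62], [0, 156.53], [-152.29, 152.29]. Speed limits (degrees/s): [136.94, 136.94, 159.86, 180, 180, 180].

## Interface

Orientations are given as a 3x3 rotation matrix whose columns are the frame's x, y, z axes.
In Python, from cell import robot gives the robot as it stands.
- The arm moves only by the tool play_rows, never from a script. Its argument "targets" is a list of rows, each an object of numbers: "dx", "dy", "dz": the shift along the tool's x, y, z in cm; "ax", "ay", "az": the turn, a rotation vector about the tool's x, y, z in rad; "hand": the opening in per cent of the stroke, from 0 (shut) to 100 (fully open). In form: [{"dx": .., "dy": .., "dz": .., "ax": .., "ay": .., "az": .., "hand": ..}, ...]. A call has 1 to 10 rows; each row is the pose to reach, as a shift and turn from the pose commanded when the call began, along the tool's axes at that moment; what a row does not reach only later rows make up. A row lasts 1/10 s, in which the tool goes at most 50 mm and 8.59 degrees, less where a joint would pass 70% of its speed; a pose out of reach is approached as far as the arm can. A call with a gripper value outside its range is refused whole. The fingers move at their own pace and stop on an object; the grip force is fixed at half the most. Time passes only in rows, so rows that repeat a pose let the fingers close. It gives the time, the measured TCP pose, the force and the opening at its end, in the units of the state.
- robot.get_obs(): the state, without advancing time (a new reading comes with each control period).
- robot.camera(name): name is "side" or "top"; returns a dict with "frame" (384x512x3 uint8, red, green, blue), "fx", "fy", "cx", "cy" (pixels), "dist_coeffs" ([k1, k2, p1, p2, k3] as OpenCV has them; the pictures are not rectified), "camera_from_world" (4x4, takes a point from world to camera coordinates). Camera axes: x right, y down, z forward; pixel columns grow to the right and rows downward; lengths in mm; the calibration is good to about 2 mm. A picture is of the moment at which its call begins. There is no depth.
- robot.job_done(): hands the job in, once; it reports no verdict.
Trained networks look in a picture, given as the dict that the camera call returned (one of the last four; its "shot" number tells which), for a name from the list of things; names that differ only in an ending like _2 or _b are one class to them, and where a whole thing is asked for, a point or a joint stands for the part that bears it (a point fixed in the world has none). Each returns a list of dicts, best first, with "p" (0 to 1); they miss things now and then, are a little off and sometimes report something else, mostly with a low value. They report only what shows in the picture. A call takes as long as a camera call. They do not tell look-alikes from the thing itself.
- robot.spot_in(query, picture): "rect" ([left, top, right, bottom] in pixels, round what is visible of it).
The state is a dict: "clock": time; "joint_pos": joint angles; "qvel": joint speeds; "tau": joint torques, N m; "eef_pos": TCP position; "tool_rot": TCP orientation; "contact_force": force on the tool from outside, world axes, zero at the start; "ft_torque": the same for the moment, N m; "grip_width": finger opening in mm.
Only numpy, scipy, OpenCV 4.12 (cv2) and the standard library are available. Lean on these libraries where they do the work, as an engineer would, in place of code of your own. Each camera call takes 0.05 s, during which the arm holds its last target. There are 200 camera calls.

## Working session

There is one attempt and no reset: what is moved stays moved. The work goes in short steps, Python scripts to look and compute and a tool call to move; the robot and the scene stay as the last step left them, time stands still between calls to the robot, and variables do not carry over. Pictures are saved under pics/ and viewed, about 12 in all and at most 16, crops included, and the job is handed in when it is done.

Besides the shell and the picture viewer there is one more tool, called after ">>>" as a command line: name --argument value ..., lists and objects as JSON in quotes. play_rows: Moves the arm, as the interface text tells. Its arguments: {"type":"object","properties":{"targets":{"type":"array"}},"required":["targets"]}

```bash
mkdir -p pics; ls
python3 - <<'E'
from cell import robot
import cv2,numpy as np
np.set_printoptions(precision=3,suppress=True)
for n in("top","side"):
    c=robot.camera(n); cv2.imwrite(f"pics/{n}0.png",cv2.resize(c["frame"][:,:,::-1],(800,600),interpolation=cv2.INTER_CUBIC))
    print(n,c["fx"],c["fy"],c["cx"],c["cy"],c["dist_coeffs"]);print(np.array(c["camera_from_world"]))
    for q in["round_bottle","square_bottle","jar","tin","beaker","tray","stirrer","vial_a"]:
        for d in robot.spot_in(q,c):
            if d["p"]>.2: print(q,round(d["p"],2),np.round(d["rect"],1))
o=robot.get_obs();print(o["clock"],o["eef_pos"],o["tool_rot"])
E
```

```text
pics
top 349.66122138983457 349.66122138983457 255.13270401340372 193.29926736352635 [-0.026  0.     0.     0.     0.   ]
[[  0.02   -1.      0.021  -5.962]
 [ -0.994  -0.022  -0.106 496.063]
 [  0.107  -0.018  -0.994 814.6  ]
 [  0.      0.      0.      1.   ]]
round_bottle 0.94 [263.8 247.7 294.1 279.5]
round_bottle 0.91 [226.9 242.9 252.4 273.7]
round_bottle 0.63 [250.6 205.5 272.8 232.3]
square_bottle 0.9 [320.2 207.  349.3 231.2]
jar 0.84 [170.5 247.5 202.6 275.7]
tin 0.93 [387.2 212.6 409.3 234.5]
beaker 0.76 [ 88.  205.5 124.6 236.3]
tray 0.7 [271.9 116.5 378.2 175.6]
stirrer 0.79 [169.1 116.5 229.1 176.1]
vial_a 0.49 [214.6 208.8 226.5 223.8]
side 499.7532019751366 499.7532019751366 253.11369233745748 195.78988092352665 [-0.008  0.     0.     0.     0.   ]
[[ -0.876  -0.482  -0.016 415.922]
 [ -0.219   0.427  -0.877 127.945]
 [  0.43   -0.765  -0.479 951.979]
 [  0.      0.      0.      1.   ]]
round_bottle 0.96 [303.3 161.9 329.9 212.3]
round_bottle 0.95 [283.8 176.5 310.2 236.2]
round_bottle 0.6 [257.8 156.8 278.6 215.8]
square_bottle 0.75 [284.  142.  314.5 177. ]
jar 0.89 [199.4 220.9 230.1 258.5]
jar 0.79 [260.9 232.  294.7 267. ]
tin 0.68 [319.3 144.8 335.3 156.3]
beaker 0.66 [161.9 258.6 193.1 309.1]
stirrer 0.58 [127.8 192.2 202.8 238.4]
vial_a 0.83 [238.9 201.9 254.1 228.4]
vial_a 0.38 [283.2 171.8 286.5 192.8]
0.9 [ 137.286 -584.104  231.314] [[ 0.973  0.229  0.   ]
 [ 0.229 -0.973 -0.   ]
 [ 0.     0.    -1.   ]]
```

View pics/top0.png

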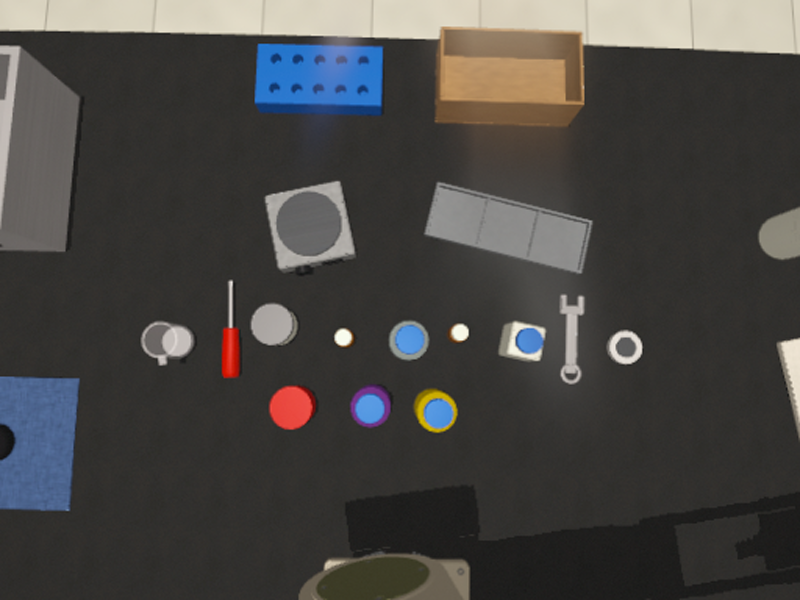

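View pics/side0.png

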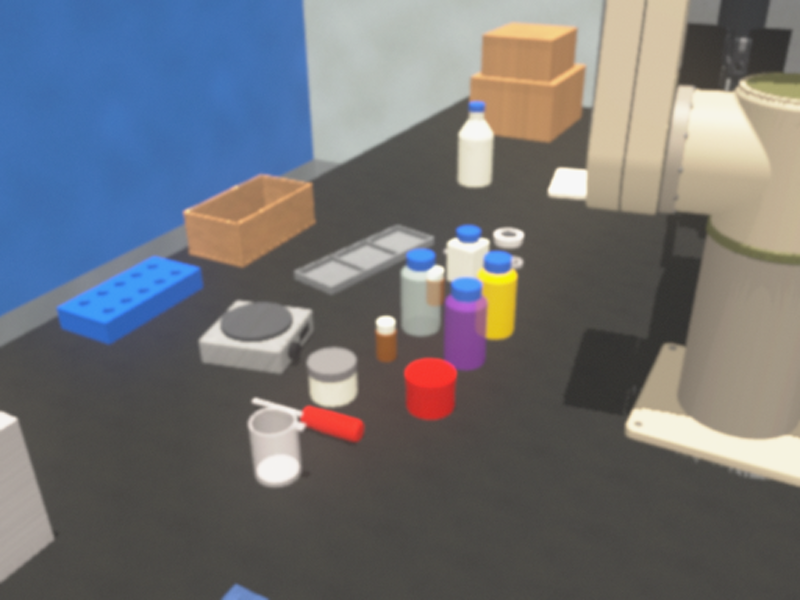

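```bash
cat > h.py <<'E'
import cv2,numpy as np
from cell import robot
from scipy.optimize import least_squares
np.set_printoptions(precision=1,suppress=True)
def proj(c,P):
    M=np.array(c["camera_from_world"]);K=np.array([[c["fx"],0,c["cx"]],[0,c["fy"],c["cy"]],[0,0,1.]])
    return cv2.projectPoints(np.asarray(P,float).reshape(-1,3),cv2.Rodrigues(M[:3,:3])[0],M[:3,3],K,np.array(c["dist_coeffs"],float))[0][:,0]
def unproj(c,uv,z):
    return least_squares(lambda p:(proj(c,[[p[0],p[1],z]])[0]-uv),[500,0]).x
T=np.linspace(0,2*np.pi,60)
def circ(x,y,r,z): return np.c_[x+r*np.cos(T),y+r*np.sin(T),0*T+z]
def sq(x,y,a,b,z,yaw):
    L=np.array([[a,b],[a,-b],[-a,-b],[-a,b]])/2.;c,s=np.cos(yaw),np.sin(yaw)
    return np.c_[L@np.array([[c,s],[-s,c]])+[x,y],np.full(4,z)]
# (radius,z) rings
RINGS=dict(round_bottle=[(28,0),(28,90),(20,105),(20,117)],jar=[(30,0),(31,36),(31,50)],tin=[(25,0),(26,10),(26,16)],beaker=[(26,0),(26,70)],vial=[(14,0),(14,40),(11,57)])
def model(n,x,y,yaw=0):
    if n=="square_bottle": return [sq(x,y,50,50,0,yaw),sq(x,y,50,50,68,yaw),circ(x,y,19,88)]
    if n=="tray": return [sq(x,y,88,256,14,yaw)]
    if n=="stirrer": return [circ(x,y,50,45)]
    return [circ(x,y,r,z) for r,z in RINGS[n]]
def bbox(c,n,x,y,yaw=0):
    q=np.vstack([proj(c,m) for m in model(n,x,y,yaw)]);return np.r_[q.min(0),q.max(0)]
def fit(n,obs,x0,yaw=0):
    """obs: list of (camera,rect)"""
    r=least_squares(lambda p:np.concatenate([bbox(c,n,p[0],p[1],yaw)-np.array(b) for c,b in obs]),x0,loss="soft_l1")
    return r.x,r.fun
def overlay(c,items,name,box,s):
    im=cv2.resize(c["frame"][:,:,::-1],None,fx=s,fy=s,interpolation=cv2.INTER_CUBIC)
    for n,x,y,yaw in items:
        for m in model(n,x,y,yaw):
            cv2.polylines(im,[np.int32(((proj(c,m)+.5)*s-.5)*8)],True,(0,255,0),1,cv2.LINE_AA,3)
    l,t,r,b=[int(v*s) for v in box];cv2.imwrite(name,im[t:b,l:r])
def go(x,y,z,jaw=None):
    """rows numbers (cm, rad) from present commanded~measured pose to world TCP; jaw = world angle (deg) of tool y, mod 180"""
    o=robot.get_obs();R=np.array(o["tool_rot"]);p=np.array(o["eef_pos"])
    d=R.T@(np.array([x,y,z])-p)/10;az=0
    if jaw is not None:
        a=np.degrees(np.arctan2(R[1,1],R[0,1]));e=(jaw-a+90)%180-90;az=-np.radians(e)
    print("d cm",np.round(d,2),"az %.3f"%az)
E
python3 - <<'E'
from h import *
t=robot.camera("top");s=robot.camera("side")
rt={"round_bottle":([250.6,205.5,272.8,232.3],[257.8,156.8,278.6,215.8]),"square_bottle":([320.2,207,349.3,231.2],[284,142,314.5,177]),"jar":(None,[199.4,220.9,230.1,258.5]),"tin":([387.2,212.6,409.3,234.5],[319.3,144.8,335.3,156.3]),"beaker":([88,205.5,124.6,236.3],[161.9,258.6,193.1,309.1])}
guess={"round_bottle":(261.8,217.6,117),"square_bottle":(338.5,218,88),"jar":(174,207,50),"tin":(399,223,16),"beaker":(103,219,70)}
items=[]
for n,(a,b) in rt.items():
    u=guess[n];x0=unproj(t,u[:2],u[2])
    xs,_=fit(n,[(s,b)],x0)
    xt=fit(n,[(t,a)],x0)[0] if a else x0
    x,f=fit(n,[(t,a),(s,b)],x0) if a else (x0,0)
    print(n,"centre",x0,"top",xt,"side",xs,"both",x); items.append((n,x0[0],x0[1],0))
C=np.array([[438,183],[591,220],[581,272],[425,236]])/1.5625
W=np.array([unproj(t,c,14) for c in C]);print("tray corners",W,W.mean(0));e=W[0]-W[1]
yaw=np.arctan2(-e[0],e[1]);print("yaw",np.degrees(yaw),np.linalg.norm(e));items.append(("tray",*W.mean(0),yaw))
st=unproj(t,np.array([309.5,222.5])/1.5625,45);print("stirrer",st);items.append(("stirrer",*st,0))
for v in((343,337.5),(460,332)):
    w=unproj(t,np.array(v)/1.5625,57);print("vial",w);items.append(("vial",*w,0))
overlay(t,items,"pics/ov.png",(75,105,425,285),2.25)
overlay(s,items,"pics/ovs.png",(110,125,360,320),3)
E
```

```text
round_bottle centre [434.6  -9.1] top [432.9  -9.5] side [438.8  -6.4] both [434.3  -7.8]
square_bottle centre [ 438.3 -181.2] top [ 436.8 -184.8] side [ 452.1 -205.9] both [ 438.8 -185.3]
jar centre [457.4 192.5] top [457.4 192.5] side [456.  189.3] both [457.4 192.5]
tin centre [ 431.9 -349.1] top [ 430.7 -349.9] side [ 434.4 -360. ] both [ 431.  -350.8]
beaker centre [425.6 346.9] top [420.  351.9] side [430.6 346. ] both [428.8 348.6]
tray corners [[ 690.9  -55.2]
 [ 636.7 -302.2]
 [ 551.7 -284.4]
 [ 603.6  -35.5]] [ 620.7 -169.3]
yaw -12.3633443180398 252.86765967333818
stirrer [613.1 143.2]
vial [438.6  85.8]
vial [450.2 -86.6]
```

View pics/ov.png

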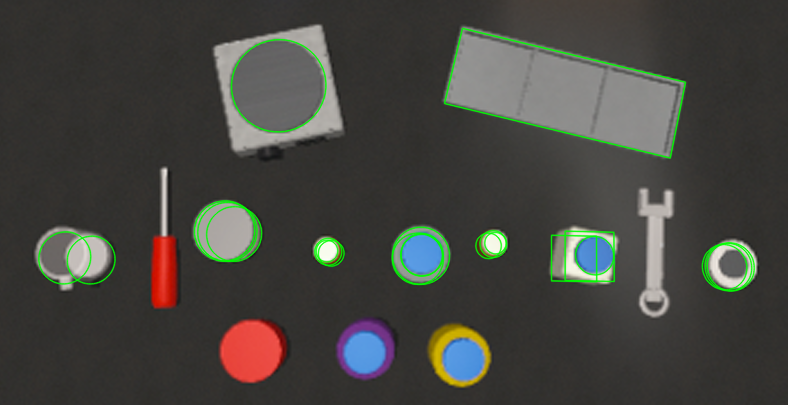

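View pics/ovs.png

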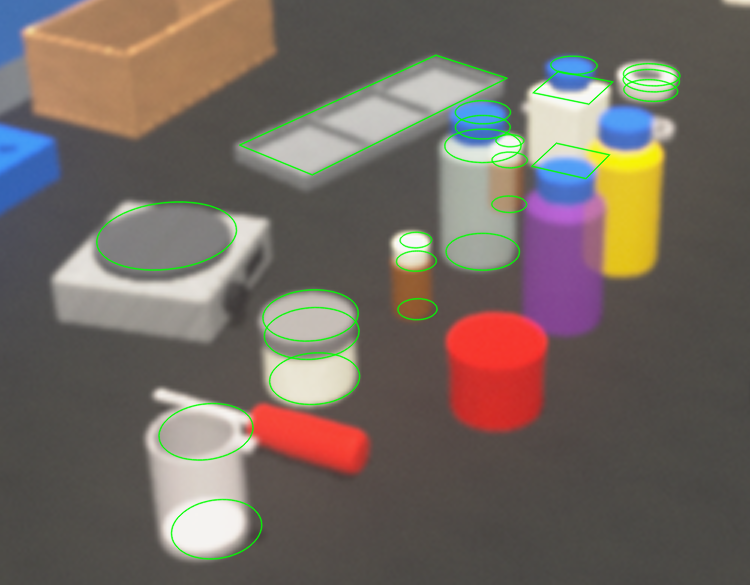

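The top view confirms the models: the overlay fits the tray, plate (277,86), jar, bottle and vials closely. The side view agrees to a few mm. The square bottle's yaw is still needed, so I'll zoom in on it.

Run:
```python
from h import *
t=robot.camera("top")
A=[("square_bottle",439.5,-182.5,np.radians(-8))]
overlay(t,A,"pics/sq.png",(312,195,362,240),12)
go(440,-183,200,-8)
```

```text
d cm [ 38.6 -32.1   3.1] az -1.200
```

View pics/sq.png

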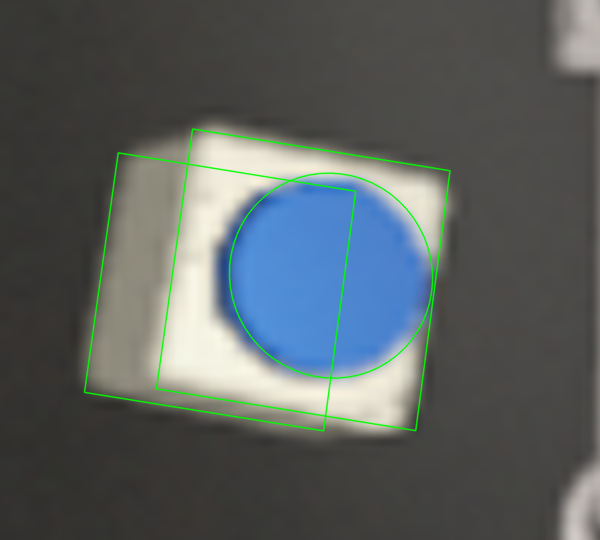

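>>> play_rows --targets '[{"dx": 38.6,"dy": -32.1,"dz": 3.1,"az": -1.2,"hand": 100},{"dx": 38.6,"dy": -32.1,"dz": 3.1,"az": -1.2,"hand": 100},{"dx": 38.6,"dy": -32.1,"dz": 3.1,"az": -1.2,"hand": 100},{"dx": 38.6,"dy": -32.1,"dz": 3.1,"az": -1.2,"hand": 100},{"dx": 38.6,"dy": -32.1,"dz": 3.1,"az": -1.2,"hand": 100},{"dx": 38.6,"dy": -32.1,"dz": 3.1,"az": -1.2,"hand": 100},{"dx": 38.6,"dy": -32.1,"dz": 3.1,"az": -1.2,"hand": 100},{"dx": 38.6,"dy": -32.1,"dz": 3.1,"az": -1.2,"hand": 100},{"dx": 38.6,"dy": -32.1,"dz": 3.1,"az": -1.2,"hand": 100},{"dx": 38.6,"dy": -32.1,"dz": 3.1,"az": -1.2,"hand": 100}]'

```text
$.targets[0]: bad value
```

Run:
```python
from h import *
go(440,-181.5,26,-8)
o=robot.get_obs();print(o["clock"],o["grip_width"],o["contact_force"])
```

```text
d cm [ 38.7 -32.3  20.5] az -1.200
1.05 85.39338186076415 [-0.2 -1.4 -1. ]
```

>>> play_rows --targets '[{"dx": 38.6,"dy": -32.1,"dz": 3.1,"ax": 0,"ay": 0,"az": -1.2,"hand": 100},{"dx": 38.6,"dy": -32.1,"dz": 3.1,"ax": 0,"ay": 0,"az": -1.2,"hand": 100},{"dx": 38.6,"dy": -32.1,"dz": 3.1,"ax": 0,"ay": 0,"az": -1.2,"hand": 100},{"dx": 38.6,"dy": -32.1,"dz": 3.1,"ax": 0,"ay": 0,"az": -1.2,"hand": 100},{"dx": 38.6,"dy": -32.1,"dz": 3.1,"ax": 0,"ay": 0,"az": -1.2,"hand": 100},{"dx": 38.6,"dy": -32.1,"dz": 3.1,"ax": 0,"ay": 0,"az": -1.2,"hand": 100},{"dx": 38.6,"dy": -32.1,"dz": 3.1,"ax": 0,"ay": 0,"az": -1.2,"hand": 100},{"dx": 38.6,"dy": -32.1,"dz": 3.1,"ax": 0,"ay": 0,"az": -1.2,"hand": 100},{"dx": 38.6,"dy": -32.1,"dz": 3.1,"ax": 0,"ay": 0,"az": -1.2,"hand": 100},{"dx": 38.6,"dy": -32.1,"dz": 3.1,"ax": 0,"ay": 0,"az": -1.2,"hand": 100}]'

```text
clock: 2.05
eef_pos: [438.8, -183.9, 200.8]
tool_rot: [[0.139, 0.99, 0.001], [0.99, -0.139, -0.001], [-0.0, 0.001, -1.0]]
contact_force: [1.6, -0.6, 0.2]
grip_width: 85.7
```

Run:
```python
from h import *
go(440,-181.5,26,-8)
o=robot.get_obs();print(o["clock"],o["eef_pos"],o["grip_width"],o["contact_force"])
```

```text
d cm [ 0.3  0.1 17.5] az -0.000
2.05 [ 438.8 -183.9  200.8] 85.68770857776548 [ 1.6 -0.6  0.2]
```

>>> play_rows --targets '[{"dx": 0.3,"dy": 0.1,"dz": 4,"ax": 0,"ay": 0,"az": 0,"hand": 100},{"dx": 0.3,"dy": 0.1,"dz": 8,"ax": 0,"ay": 0,"az": 0,"hand": 100},{"dx": 0.3,"dy": 0.1,"dz": 12,"ax": 0,"ay": 0,"az": 0,"hand": 100},{"dx": 0.3,"dy": 0.1,"dz": 15,"ax": 0,"ay": 0,"az": 0,"hand": 100},{"dx": 0.3,"dy": 0.1,"dz": 17.5,"ax": 0,"ay": 0,"az": 0,"hand": 100},{"dx": 0.3,"dy": 0.1,"dz": 17.5,"ax": 0,"ay": 0,"az": 0,"hand": 100},{"dx": 0.3,"dy": 0.1,"dz": 17.5,"ax": 0,"ay": 0,"az": 0,"hand": 50},{"dx": 0.3,"dy": 0.1,"dz": 17.5,"ax": 0,"ay": 0,"az": 0,"hand": 0},{"dx": 0.3,"dy": 0.1,"dz": 17.5,"ax": 0,"ay": 0,"az": 0,"hand": 0},{"dx": 0.3,"dy": 0.1,"dz": 17.5,"ax": 0,"ay": 0,"az": 0,"hand": 0}]'

```text
clock: 3.05
eef_pos: [441.1, -183.9, 27.9]
tool_rot: [[0.14, 0.99, 0.004], [0.99, -0.14, -0.002], [-0.002, 0.004, -1.0]]
contact_force: [-0.1, 0.2, 6.5]
grip_width: 50.0
```

>>> play_rows --targets '[{"dx": 0,"dy": 0,"dz": 0,"ax": 0,"ay": 0,"az": 0,"hand": 0},{"dx": 0,"dy": 0,"dz": 0,"ax": 0,"ay": 0,"az": 0,"hand": 0},{"dx": 0,"dy": 0,"dz": 0,"ax": 0,"ay": 0,"az": 0,"hand": 0},{"dx": 0,"dy": 0,"dz": -1,"ax": 0,"ay": 0,"az": 0,"hand": 0},{"dx": 0,"dy": 0,"dz": -3,"ax": 0,"ay": 0,"az": 0,"hand": 0},{"dx": 0,"dy": 0,"dz": -6,"ax": 0,"ay": 0,"az": 0,"hand": 0},{"dx": 0,"dy": 0,"dz": -10,"ax": 0,"ay": 0,"az": 0,"hand": 0},{"dx": 0,"dy": 0,"dz": -13,"ax": 0,"ay": 0,"az": 0,"hand": 0}]'

```text
clock: 3.85
eef_pos: [439.5, -183.0, 158.6]
tool_rot: [[0.14, 0.99, 0.002], [0.99, -0.14, -0.001], [-0.001, 0.002, -1.0]]
contact_force: [0.3, -1.1, -1.3]
grip_width: 49.7
```

Run:
```python
from h import *
go(620.7,-169.3,160,-12.4)
go(620.7,-169.3,31,-12.4)
t=robot.camera("top");s=robot.camera("side")
a=np.hstack([cv2.resize(c["frame"][y:y+150,x:x+133,::-1],(399,450),interpolation=cv2.INTER_CUBIC) for c,x,y in((t,270,100),(s,210,80))]);cv2.imwrite("pics/g1.png",a)
```

```text
d cm [ 3.9 17.8 -0.1] az 0.076
d cm [ 3.9 17.7 12.8] az 0.076
```

View pics/g1.png

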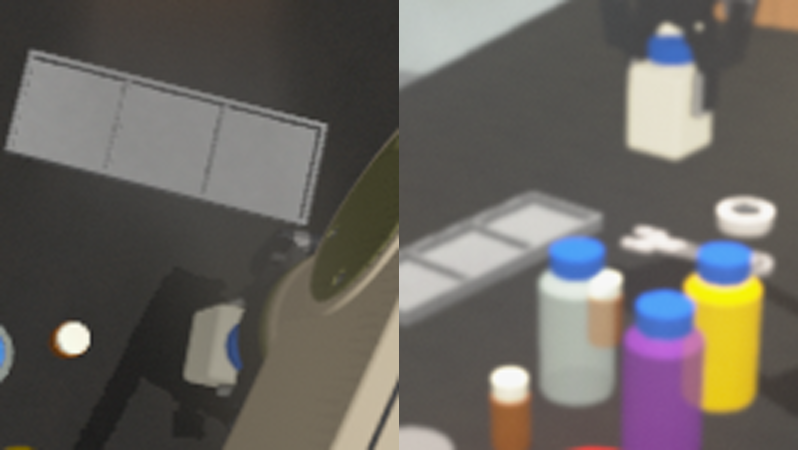

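The bottle is held upright and clear of the bench (g1, right half, about (670,95)). Next I'll move it over the middle compartment and lower it.

>>> play_rows --targets '[{"dx": 1,"dy": 4,"dz": -1,"ax": 0,"ay": 0,"az": 0.03,"hand": 0},{"dx": 2,"dy": 8,"dz": 0,"ax": 0,"ay": 0,"az": 0.05,"hand": 0},{"dx": 3,"dy": 12,"dz": 0,"ax": 0,"ay": 0,"az": 0.076,"hand": 0},{"dx": 3.7,"dy": 16,"dz": 0,"ax": 0,"ay": 0,"az": 0.076,"hand": 0},{"dx": 3.7,"dy": 17.8,"dz": 0,"ax": 0,"ay": 0,"az": 0.076,"hand": 0},{"dx": 3.7,"dy": 17.8,"dz": 0,"ax": 0,"ay": 0,"az": 0.076,"hand": 0},{"dx": 3.7,"dy": 17.8,"dz": 3,"ax": 0,"ay": 0,"az": 0.076,"hand": 0},{"dx": 3.7,"dy": 17.8,"dz": 6,"ax": 0,"ay": 0,"az": 0.076,"hand": 0},{"dx": 3.7,"dy": 17.8,"dz": 9,"ax": 0,"ay": 0,"az": 0.076,"hand": 0},{"dx": 3.7,"dy": 17.8,"dz": 9,"ax": 0,"ay": 0,"az": 0.076,"hand": 0}]'

```text
clock: 4.95
eef_pos: [615.5, -169.5, 59.5]
tool_rot: [[0.215, 0.977, -0.01], [0.977, -0.215, 0.004], [0.001, -0.011, -1.0]]
contact_force: [-1.0, 0.4, -2.3]
grip_width: 49.8
```

Run:
```python
from h import *
go(620.7,-171.7,34,-12.4)
o=robot.get_obs();print(o["clock"],o["eef_pos"],o["grip_width"],o["contact_force"])
```

```text
d cm [-0.1  0.6  2.5] az 0.000
4.95 [ 615.5 -169.5   59.5] 49.76751827813636 [-1.   0.4 -2.3]
```

>>> play_rows --targets '[{"dx": -0.1,"dy": 0.6,"dz": 0,"ax": 0,"ay": 0,"az": 0,"hand": 0},{"dx": -0.1,"dy": 0.6,"dz": 0,"ax": 0,"ay": 0,"az": 0,"hand": 0},{"dx": -0.1,"dy": 0.6,"dz": 1,"ax": 0,"ay": 0,"az": 0,"hand": 0},{"dx": -0.1,"dy": 0.6,"dz": 1.5,"ax": 0,"ay": 0,"az": 0,"hand": 0},{"dx": -0.1,"dy": 0.6,"dz": 1.5,"ax": 0,"ay": 0,"az": 0,"hand": 0},{"dx": -0.1,"dy": 0.6,"dz": 1.5,"ax": 0,"ay": 0,"az": 0,"hand": 0}]'

```text
clock: 5.55
eef_pos: [626.0, -173.2, 50.2]
tool_rot: [[0.214, 0.977, -0.001], [0.977, -0.214, 0.0], [0.0, -0.001, -1.0]]
contact_force: [0.3, 0.5, -2.0]
grip_width: 50.0
```

Run:
```python
from h import *
go(620.7,-171.7,33,-12.4)
o=robot.get_obs();print(o["clock"],o["eef_pos"],o["tool_rot"],o["contact_force"])
```

```text
d cm [ 0.  -0.6  1.7] az 0.000
5.55 [ 626.  -173.2   50.2] [[ 0.2  1.  -0. ]
 [ 1.  -0.2  0. ]
 [ 0.  -0.  -1. ]] [ 0.3  0.5 -2. ]
```

>>> play_rows --targets '[{"dx": 0,"dy": -0.5,"dz": 0.5,"ax": 0,"ay": 0,"az": 0,"hand": 0},{"dx": 0,"dy": -0.5,"dz": 1,"ax": 0,"ay": 0,"az": 0,"hand": 0},{"dx": 0,"dy": -0.5,"dz": 1.4,"ax": 0,"ay": 0,"az": 0,"hand": 0},{"dx": 0,"dy": -0.5,"dz": 1.6,"ax": 0,"ay": 0,"az": 0,"hand": 0},{"dx": 0,"dy": -0.5,"dz": 1.75,"ax": 0,"ay": 0,"az": 0,"hand": 0},{"dx": 0,"dy": -0.5,"dz": 1.75,"ax": 0,"ay": 0,"az": 0,"hand": 0},{"dx": 0,"dy": -0.5,"dz": 1.75,"ax": 0,"ay": 0,"az": 0,"hand": 0}]'

```text
clock: 6.25
eef_pos: [621.5, -172.3, 33.1]
tool_rot: [[0.214, 0.977, 0.0], [0.977, -0.214, -0.0], [-0.0, 0.0, -1.0]]
contact_force: [-0.1, 0.4, -0.8]
grip_width: 49.9
```

>>> play_rows --targets '[{"dx": 0,"dy": 0,"dz": 0,"ax": 0,"ay": 0,"az": 0,"hand": 70},{"dx": 0,"dy": 0,"dz": 0,"ax": 0,"ay": 0,"az": 0,"hand": 100},{"dx": 0,"dy": 0,"dz": 0,"ax": 0,"ay": 0,"az": 0,"hand": 100},{"dx": 0,"dy": 0,"dz": 0,"ax": 0,"ay": 0,"az": 0,"hand": 100},{"dx": 0,"dy": 0,"dz": -3,"ax": 0,"ay": 0,"az": 0,"hand": 100},{"dx": 0,"dy": 0,"dz": -7,"ax": 0,"ay": 0,"az": 0,"hand": 100},{"dx": 0,"dy": 0,"dz": -12,"ax": 0,"ay": 0,"az": 0,"hand": 100},{"dx": 0,"dy": 0,"dz": -17,"ax": 0,"ay": 0,"az": 0,"hand": 100},{"dx": 0,"dy": 0,"dz": -17,"ax": 0,"ay": 0,"az": 0,"hand": 100}]'

```text
clock: 7.15
eef_pos: [625.9, -173.8, 213.7]
tool_rot: [[0.214, 0.977, 0.015], [0.977, -0.214, -0.005], [-0.002, 0.015, -1.0]]
contact_force: [2.0, -0.3, 0.2]
grip_width: 85.3
```

Run:
```python
from h import *
go(436,-8.5,210,-12.4)
go(436,-8.5,56,-12.4)
o=robot.get_obs();print(o["clock"],o["eef_pos"],o["grip_width"])
```

```text
d cm [ 12.1 -22.1   0. ] az 0.001
d cm [ 12.1 -22.3  15.4] az 0.001
7.15 [ 625.9 -173.8  213.7] 85.3250355706035
```

>>> play_rows --targets '[{"dx": 2.4,"dy": -4.3,"dz": 0,"ax": 0,"ay": 0,"az": 0,"hand": 100},{"dx": 4.8,"dy": -8.6,"dz": 0,"ax": 0,"ay": 0,"az": 0,"hand": 100},{"dx": 7.2,"dy": -13,"dz": 0,"ax": 0,"ay": 0,"az": 0,"hand": 100},{"dx": 9.6,"dy": -17.3,"dz": 0,"ax": 0,"ay": 0,"az": 0,"hand": 100},{"dx": 12,"dy": -21.6,"dz": 0,"ax": 0,"ay": 0,"az": 0,"hand": 100},{"dx": 12,"dy": -21.6,"dz": 0,"ax": 0,"ay": 0,"az": 0,"hand": 100},{"dx": 12,"dy": -21.6,"dz": 0,"ax": 0,"ay": 0,"az": 0,"hand": 100},{"dx": 12,"dy": -21.6,"dz": 3,"ax": 0,"ay": 0,"az": 0,"hand": 100},{"dx": 12,"dy": -21.6,"dz": 3,"ax": 0,"ay": 0,"az": 0,"hand": 100},{"dx": 12,"dy": -21.6,"dz": 3,"ax": 0,"ay": 0,"az": 0,"hand": 100}]'

```text
clock: 8.15
eef_pos: [436.2, -9.3, 172.8]
tool_rot: [[0.215, 0.977, -0.002], [0.977, -0.215, 0.0], [-0.0, -0.002, -1.0]]
contact_force: [-0.2, -0.3, 0.6]
grip_width: 85.4
```

Run:
```python
from h import *
go(436,-8.5,56,-12.4)
s=robot.camera("side")
cv2.imwrite("pics/s1.png",cv2.resize(s["frame"][40:260,150:390,::-1],None,fx=2.5,fy=2.5,interpolation=cv2.INTER_CUBIC))
```

```text
d cm [ 0.1 -0.  11.7] az -0.000
```

View pics/s1.png

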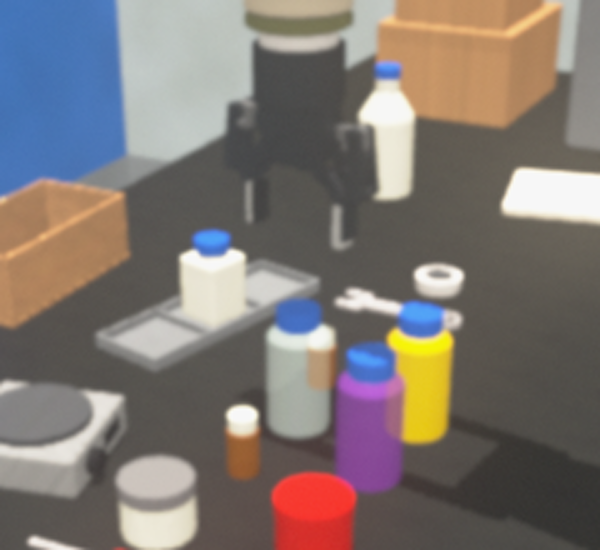

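The square bottle is standing in the middle compartment (213,280), and the gripper is straddling the round bottle. I'll descend and grasp it.

>>> play_rows --targets '[{"dx": 0.1,"dy": 0,"dz": 3,"ax": 0,"ay": 0,"az": 0,"hand": 100},{"dx": 0.1,"dy": 0,"dz": 6,"ax": 0,"ay": 0,"az": 0,"hand": 100},{"dx": 0.1,"dy": 0,"dz": 9,"ax": 0,"ay": 0,"az": 0,"hand": 100},{"dx": 0.1,"dy": 0,"dz": 11,"ax": 0,"ay": 0,"az": 0,"hand": 100},{"dx": 0.1,"dy": 0,"dz": 12.2,"ax": 0,"ay": 0,"az": 0,"hand": 100},{"dx": 0.1,"dy": 0,"dz": 12.2,"ax": 0,"ay": 0,"az": 0,"hand": 100},{"dx": 0.1,"dy": 0,"dz": 12.2,"ax": 0,"ay": 0,"az": 0,"hand": 50},{"dx": 0.1,"dy": 0,"dz": 12.2,"ax": 0,"ay": 0,"az": 0,"hand": 0},{"dx": 0.1,"dy": 0,"dz": 12.2,"ax": 0,"ay": 0,"az": 0,"hand": 0},{"dx": 0.1,"dy": 0,"dz": 12.2,"ax": 0,"ay": 0,"az": 0,"hand": 0}]'

```text
clock: 9.2
eef_pos: [437.7, -8.0, 53.0]
tool_rot: [[0.214, 0.977, 0.003], [0.977, -0.214, -0.0], [0.0, 0.003, -1.0]]
contact_force: [-3.8, -0.6, 7.2]
grip_width: 54.9
```

>>> play_rows --targets '[{"dx": 0,"dy": 0,"dz": 0,"ax": 0,"ay": 0,"az": 0,"hand": 0},{"dx": 0,"dy": 0,"dz": 0,"ax": 0,"ay": 0,"az": 0,"hand": 0},{"dx": 0,"dy": 0,"dz": 0,"ax": 0,"ay": 0,"az": 0,"hand": 0}]'

```text
clock: 9.5
eef_pos: [437.7, -7.9, 53.0]
tool_rot: [[0.214, 0.977, 0.003], [0.977, -0.214, -0.0], [0.0, 0.003, -1.0]]
contact_force: [-3.7, -0.9, 7.4]
grip_width: 54.8
```

>>> play_rows --targets '[{"dx": 0,"dy": 0,"dz": -1,"ax": 0,"ay": 0,"az": 0,"hand": 0},{"dx": 0,"dy": 0,"dz": -3,"ax": 0,"ay": 0,"az": 0,"hand": 0},{"dx": 0,"dy": 0,"dz": -6,"ax": 0,"ay": 0,"az": 0,"hand": 0},{"dx": 0,"dy": 0,"dz": -10,"ax": 0,"ay": 0,"az": 0,"hand": 0},{"dx": 0,"dy": 0,"dz": -13,"ax": 0,"ay": 0,"az": 0,"hand": 0},{"dx": 0,"dy": 0,"dz": -13,"ax": 0,"ay": 0,"az": 0,"hand": 0},{"dx": 0,"dy": 0,"dz": -13,"ax": 0,"ay": 0,"az": 0,"hand": 0}]'

```text
clock: 10.2
eef_pos: [436.9, -7.8, 182.1]
tool_rot: [[0.214, 0.977, 0.002], [0.977, -0.214, -0.0], [0.0, 0.002, -1.0]]
contact_force: [-0.7, 0.8, -2.8]
grip_width: 54.8
```

Run:
```python
from h import *
go(638.7,-87.3,184,-12.4)
```

```text
d cm [-3.4 21.4 -0.1] az 0.001
```

>>> play_rows --targets '[{"dx": -0.5,"dy": 3,"dz": 0,"ax": 0,"ay": 0,"az": 0,"hand": 0},{"dx": -1.2,"dy": 7,"dz": 0,"ax": 0,"ay": 0,"az": 0,"hand": 0},{"dx": -1.8,"dy": 11,"dz": 0,"ax": 0,"ay": 0,"az": 0,"hand": 0},{"dx": -2.4,"dy": 15,"dz": 0,"ax": 0,"ay": 0,"az": 0,"hand": 0},{"dx": -3,"dy": 19,"dz": 0,"ax": 0,"ay": 0,"az": 0,"hand": 0},{"dx": -3.4,"dy": 21.4,"dz": 0,"ax": 0,"ay": 0,"az": 0,"hand": 0},{"dx": -3.4,"dy": 21.4,"dz": 0,"ax": 0,"ay": 0,"az": 0,"hand": 0},{"dx": -3.4,"dy": 21.4,"dz": 3,"ax": 0,"ay": 0,"az": 0,"hand": 0},{"dx": -3.4,"dy": 21.4,"dz": 6,"ax": 0,"ay": 0,"az": 0,"hand": 0},{"dx": -3.4,"dy": 21.4,"dz": 9,"ax": 0,"ay": 0,"az": 0,"hand": 0}]'

```text
clock: 11.2
eef_pos: [636.3, -86.3, 88.2]
tool_rot: [[0.214, 0.977, -0.003], [0.977, -0.214, 0.001], [0.0, -0.003, -1.0]]
contact_force: [1.1, -0.1, -2.0]
grip_width: 54.5
```

>>> play_rows --targets '[{"dx": 0,"dy": 0,"dz": 1,"ax": 0,"ay": 0,"az": 0,"hand": 0},{"dx": 0,"dy": 0,"dz": 1,"ax": 0,"ay": 0,"az": 0,"hand": 0},{"dx": 0,"dy": 0,"dz": 1,"ax": 0,"ay": 0,"az": 0,"hand": 0},{"dx": 0,"dy": 0,"dz": 1,"ax": 0,"ay": 0,"az": 0,"hand": 0}]'

```text
clock: 11.6
eef_pos: [639.5, -87.1, 83.4]
tool_rot: [[0.214, 0.977, 0.003], [0.977, -0.214, -0.001], [0.0, 0.003, -1.0]]
contact_force: [-0.0, -0.7, -2.4]
grip_width: 54.7
```

Run:
```python
from h import *
go(638.7,-87.3,58.5,-12.4)
```

```text
d cm [-0.  -0.1  2.5] az 0.000
```

>>> play_rows --targets '[{"dx": 0,"dy": 0,"dz": 1,"ax": 0,"ay": 0,"az": 0,"hand": 0},{"dx": 0,"dy": 0,"dz": 1.8,"ax": 0,"ay": 0,"az": 0,"hand": 0},{"dx": 0,"dy": 0,"dz": 2.3,"ax": 0,"ay": 0,"az": 0,"hand": 0},{"dx": 0,"dy": 0,"dz": 2.5,"ax": 0,"ay": 0,"az": 0,"hand": 0},{"dx": 0,"dy": 0,"dz": 2.5,"ax": 0,"ay": 0,"az": 0,"hand": 0},{"dx": 0,"dy": 0,"dz": 2.5,"ax": 0,"ay": 0,"az": 0,"hand": 0}]'

```text
clock: 12.2
eef_pos: [637.7, -86.7, 57.2]
tool_rot: [[0.214, 0.977, -0.001], [0.977, -0.214, 0.0], [-0.0, -0.001, -1.0]]
contact_force: [-8.2, 2.0, 12.1]
grip_width: 54.6
```

>>> play_rows --targets '[{"dx": 0,"dy": 0,"dz": 0,"ax": 0,"ay": 0,"az": 0,"hand": 75},{"dx": 0,"dy": 0,"dz": 0,"ax": 0,"ay": 0,"az": 0,"hand": 100},{"dx": 0,"dy": 0,"dz": 0,"ax": 0,"ay": 0,"az": 0,"hand": 100},{"dx": 0,"dy": 0,"dz": 0,"ax": 0,"ay": 0,"az": 0,"hand": 100},{"dx": 0,"dy": 0,"dz": -3,"ax": 0,"ay": 0,"az": 0,"hand": 100},{"dx": 0,"dy": 0,"dz": -7,"ax": 0,"ay": 0,"az": 0,"hand": 100},{"dx": 0,"dy": 0,"dz": -12,"ax": 0,"ay": 0,"az": 0,"hand": 100},{"dx": 0,"dy": 0,"dz": -14,"ax": 0,"ay": 0,"az": 0,"hand": 100},{"dx": 0,"dy": 0,"dz": -14,"ax": 0,"ay": 0,"az": 0,"hand": 100},{"dx": 0,"dy": 0,"dz": -14,"ax": 0,"ay": 0,"az": 0,"hand": 100}]'

```text
clock: 13.2
eef_pos: [638.3, -86.9, 196.2]
tool_rot: [[0.214, 0.977, 0.001], [0.977, -0.214, -0.0], [0.0, 0.001, -1.0]]
contact_force: [-0.5, -0.3, -0.8]
grip_width: 85.4
```

Run:
```python
from h import *
go(458,192,200,-12.4)
go(458,192,23,-12.4)
```

```text
d cm [ 23.4 -23.6  -0.4] az 0.000
d cm [ 23.4 -23.6  17.3] az 0.000
```

>>> play_rows --targets '[{"dx": 3.4,"dy": -3.4,"dz": 0,"ax": 0,"ay": 0,"az": 0,"hand": 100},{"dx": 6.8,"dy": -6.8,"dz": 0,"ax": 0,"ay": 0,"az": 0,"hand": 100},{"dx": 10.2,"dy": -10.2,"dz": 0,"ax": 0,"ay": 0,"az": 0,"hand": 100},{"dx": 13.6,"dy": -13.6,"dz": 0,"ax": 0,"ay": 0,"az": 0,"hand": 100},{"dx": 17,"dy": -17,"dz": 0,"ax": 0,"ay": 0,"az": 0,"hand": 100},{"dx": 20.4,"dy": -20.4,"dz": 0,"ax": 0,"ay": 0,"az": 0,"hand": 100},{"dx": 23.4,"dy": -23.6,"dz": 0,"ax": 0,"ay": 0,"az": 0,"hand": 100},{"dx": 23.4,"dy": -23.6,"dz": 3,"ax": 0,"ay": 0,"az": 0,"hand": 100},{"dx": 23.4,"dy": -23.6,"dz": 7,"ax": 0,"ay": 0,"az": 0,"hand": 100},{"dx": 23.4,"dy": -23.6,"dz": 7,"ax": 0,"ay": 0,"az": 0,"hand": 100}]'

```text
clock: 14.2
eef_pos: [452.0, 191.1, 118.4]
tool_rot: [[0.213, 0.977, -0.013], [0.977, -0.213, -0.004], [-0.007, -0.012, -1.0]]
contact_force: [-1.4, 0.1, -1.3]
grip_width: 85.4
```

>>> play_rows --targets '[{"dx": 0,"dy": 0,"dz": 1,"ax": 0,"ay": 0,"az": 0,"hand": 100},{"dx": 0,"dy": 0,"dz": 1,"ax": 0,"ay": 0,"az": 0,"hand": 100},{"dx": 0,"dy": 0,"dz": 1,"ax": 0,"ay": 0,"az": 0,"hand": 100}]'

```text
clock: 14.5
eef_pos: [458.7, 192.2, 117.2]
tool_rot: [[0.215, 0.977, 0.001], [0.977, -0.215, 0.0], [0.001, 0.001, -1.0]]
contact_force: [-0.2, -0.5, -0.4]
grip_width: 85.2
```

Run:
```python
from h import *
go(457.5,191.5,18,-12.4)
t=robot.camera("top");s=robot.camera("side")
for n in["jar","round_bottle","square_bottle"]:
    print(n,[(round(d["p"],2),np.round(d["rect"])) for d in robot.spot_in(n,s)if d["p"]>.4])
items=[("square_bottle",620.7,-169.3,np.radians(-12.4)),("round_bottle",638.7,-87.3,0)]
for it in items: it=list(it)
M=model
a=t["frame"][90:200,250:390,::-1]
import h
h.model=lambda n,x,y,yaw=0:[m+[0,0,4] for m in M(n,x,y,yaw)]
overlay(t,items,"pics/tr_a.png",(260,100,390,190),6)
```

```text
d cm [-0.1 -0.1  9.9] az -0.000
jar [(0.93, array([259., 231., 294., 267.])), (0.63, array([198., 224., 231., 255.]))]
round_bottle [(0.64, array([203., 164., 222., 179.])), (0.58, array([306., 161., 330., 216.])), (0.57, array([287., 177., 312., 235.])), (0.56, array([197., 143., 278., 190.]))]
square_bottle [(0.94, array([224., 133., 251., 165.]))]
```

View pics/tr_a.png

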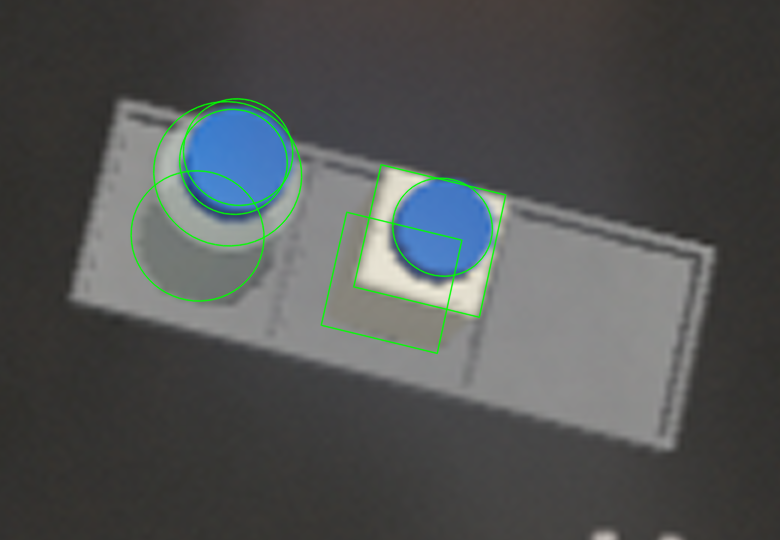

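Both bottles stand in their compartments, within 2 mm of the predicted outlines: cap (238,157) and cap (443,228). Next is the jar.

>>> play_rows --targets '[{"dx": -0.1,"dy": -0.1,"dz": 3,"ax": 0,"ay": 0,"az": 0,"hand": 100},{"dx": -0.1,"dy": -0.1,"dz": 6,"ax": 0,"ay": 0,"az": 0,"hand": 100},{"dx": -0.1,"dy": -0.1,"dz": 8.5,"ax": 0,"ay": 0,"az": 0,"hand": 100},{"dx": -0.1,"dy": -0.1,"dz": 9.9,"ax": 0,"ay": 0,"az": 0,"hand": 100},{"dx": -0.1,"dy": -0.1,"dz": 9.9,"ax": 0,"ay": 0,"az": 0,"hand": 100},{"dx": -0.1,"dy": -0.1,"dz": 9.9,"ax": 0,"ay": 0,"az": 0,"hand": 60},{"dx": -0.1,"dy": -0.1,"dz": 9.9,"ax": 0,"ay": 0,"az": 0,"hand": 0},{"dx": -0.1,"dy": -0.1,"dz": 9.9,"ax": 0,"ay": 0,"az": 0,"hand": 0},{"dx": -0.1,"dy": -0.1,"dz": 9.9,"ax": 0,"ay": 0,"az": 0,"hand": 0},{"dx": -0.1,"dy": -0.1,"dz": 9.9,"ax": 0,"ay": 0,"az": 0,"hand": 0}]'

```text
clock: 15.75
eef_pos: [458.4, 192.1, 19.2]
tool_rot: [[0.214, 0.977, 0.004], [0.977, -0.214, 0.001], [0.002, 0.003, -1.0]]
contact_force: [0.6, -0.6, 6.4]
grip_width: 60.4
```

>>> play_rows --targets '[{"dx": 0,"dy": 0,"dz": 0,"ax": 0,"ay": 0,"az": 0,"hand": 0},{"dx": 0,"dy": 0,"dz": 0,"ax": 0,"ay": 0,"az": 0,"hand": 0},{"dx": 0,"dy": 0,"dz": 0,"ax": 0,"ay": 0,"az": 0,"hand": 0}]'

```text
clock: 16.05
eef_pos: [458.4, 192.1, 19.1]
tool_rot: [[0.214, 0.977, 0.004], [0.977, -0.214, 0.001], [0.002, 0.003, -1.0]]
contact_force: [-0.3, 0.0, 7.4]
grip_width: 60.2
```

>>> play_rows --targets '[{"dx": 0,"dy": 0,"dz": -1,"ax": 0,"ay": 0,"az": 0,"hand": 0},{"dx": 0,"dy": 0,"dz": -3,"ax": 0,"ay": 0,"az": 0,"hand": 0},{"dx": 0,"dy": 0,"dz": -6,"ax": 0,"ay": 0,"az": 0,"hand": 0},{"dx": 0,"dy": 0,"dz": -10,"ax": 0,"ay": 0,"az": 0,"hand": 0},{"dx": 0,"dy": 0,"dz": -15,"ax": 0,"ay": 0,"az": 0,"hand": 0},{"dx": 0,"dy": 0,"dz": -18,"ax": 0,"ay": 0,"az": 0,"hand": 0},{"dx": 0,"dy": 0,"dz": -18,"ax": 0,"ay": 0,"az": 0,"hand": 0},{"dx": 0,"dy": 0,"dz": -18,"ax": 0,"ay": 0,"az": 0,"hand": 0}]'

```text
clock: 16.85
eef_pos: [457.0, 191.7, 198.3]
tool_rot: [[0.214, 0.977, 0.002], [0.977, -0.214, 0.001], [0.001, 0.002, -1.0]]
contact_force: [-0.3, -0.7, -1.9]
grip_width: 60.4
```

Run:
```python
from h import *
go(602.7,-251.4,197,-12.4)
```

```text
d cm [-40.2  23.7   0.1] az 0.000
```

>>> play_rows --targets '[{"dx": -4,"dy": 2.4,"dz": 0,"ax": 0,"ay": 0,"az": 0,"hand": 0},{"dx": -8,"dy": 4.7,"dz": 0,"ax": 0,"ay": 0,"az": 0,"hand": 0},{"dx": -12,"dy": 7.1,"dz": 0,"ax": 0,"ay": 0,"az": 0,"hand": 0},{"dx": -16,"dy": 9.5,"dz": 0,"ax": 0,"ay": 0,"az": 0,"hand": 0},{"dx": -20,"dy": 11.8,"dz": 0,"ax": 0,"ay": 0,"az": 0,"hand": 0},{"dx": -24,"dy": 14.2,"dz": 0,"ax": 0,"ay": 0,"az": 0,"hand": 0},{"dx": -28,"dy": 16.5,"dz": 0,"ax": 0,"ay": 0,"az": 0,"hand": 0},{"dx": -32,"dy": 18.9,"dz": 0,"ax": 0,"ay": 0,"az": 0,"hand": 0},{"dx": -36,"dy": 21.3,"dz": 0,"ax": 0,"ay": 0,"az": 0,"hand": 0},{"dx": -40.2,"dy": 23.7,"dz": 0,"ax": 0,"ay": 0,"az": 0,"hand": 0}]'

```text
clock: 17.85
eef_pos: [600.9, -253.0, 194.2]
tool_rot: [[0.214, 0.977, -0.004], [0.977, -0.214, 0.002], [0.001, -0.004, -1.0]]
contact_force: [0.3, 0.6, -0.5]
grip_width: 60.4
```

>>> play_rows --targets '[{"dx": 0,"dy": 0,"dz": 0,"ax": 0,"ay": 0,"az": 0,"hand": 0},{"dx": 0,"dy": 0,"dz": 0,"ax": 0,"ay": 0,"az": 0,"hand": 0},{"dx": 0,"dy": 0,"dz": 3,"ax": 0,"ay": 0,"az": 0,"hand": 0},{"dx": 0,"dy": 0,"dz": 6,"ax": 0,"ay": 0,"az": 0,"hand": 0},{"dx": 0,"dy": 0,"dz": 9,"ax": 0,"ay": 0,"az": 0,"hand": 0},{"dx": 0,"dy": 0,"dz": 12,"ax": 0,"ay": 0,"az": 0,"hand": 0},{"dx": 0,"dy": 0,"dz": 14,"ax": 0,"ay": 0,"az": 0,"hand": 0},{"dx": 0,"dy": 0,"dz": 14,"ax": 0,"ay": 0,"az": 0,"hand": 0},{"dx": 0,"dy": 0,"dz": 14,"ax": 0,"ay": 0,"az": 0,"hand": 0}]'

```text
clock: 18.75
eef_pos: [601.3, -250.4, 56.8]
tool_rot: [[0.213, 0.977, -0.001], [0.977, -0.213, 0.001], [0.001, -0.002, -1.0]]
contact_force: [0.2, -0.2, -0.7]
grip_width: 60.4
```

Run:
```python
from h import *
go(602.7,-251.4,24.5,-12.4)
```

```text
d cm [-0.1  0.2  3.2] az 0.002
```

>>> play_rows --targets '[{"dx": -0.1,"dy": 0.2,"dz": 1,"ax": 0,"ay": 0,"az": 0,"hand": 0},{"dx": -0.1,"dy": 0.2,"dz": 2,"ax": 0,"ay": 0,"az": 0,"hand": 0},{"dx": -0.1,"dy": 0.2,"dz": 2.7,"ax": 0,"ay": 0,"az": 0,"hand": 0},{"dx": -0.1,"dy": 0.2,"dz": 3.1,"ax": 0,"ay": 0,"az": 0,"hand": 0},{"dx": -0.1,"dy": 0.2,"dz": 3.2,"ax": 0,"ay": 0,"az": 0,"hand": 0},{"dx": -0.1,"dy": 0.2,"dz": 3.2,"ax": 0,"ay": 0,"az": 0,"hand": 0},{"dx": -0.1,"dy": 0.2,"dz": 3.2,"ax": 0,"ay": 0,"az": 0,"hand": 0}]'

```text
clock: 19.45
eef_pos: [603.9, -253.5, 25.4]
tool_rot: [[0.214, 0.977, 0.001], [0.977, -0.214, -0.0], [-0.0, 0.001, -1.0]]
contact_force: [0.1, 0.3, -0.9]
grip_width: 59.9
```

>>> play_rows --targets '[{"dx": 0,"dy": 0,"dz": 0,"ax": 0,"ay": 0,"az": 0,"hand": 80},{"dx": 0,"dy": 0,"dz": 0,"ax": 0,"ay": 0,"az": 0,"hand": 100},{"dx": 0,"dy": 0,"dz": 0,"ax": 0,"ay": 0,"az": 0,"hand": 100},{"dx": 0,"dy": 0,"dz": 0,"ax": 0,"ay": 0,"az": 0,"hand": 100},{"dx": 0,"dy": 0,"dz": -3,"ax": 0,"ay": 0,"az": 0,"hand": 100},{"dx": 0,"dy": 0,"dz": -7,"ax": 0,"ay": 0,"az": 0,"hand": 100},{"dx": 0,"dy": 0,"dz": -12,"ax": 0,"ay": 0,"az": 0,"hand": 100},{"dx": 0,"dy": 0,"dz": -14,"ax": 0,"ay": 0,"az": 0,"hand": 100},{"dx": 0,"dy": 0,"dz": -14,"ax": 0,"ay": 0,"az": 0,"hand": 100},{"dx": 0,"dy": 0,"dz": -14,"ax": 0,"ay": 0,"az": 0,"hand": 100}]'

```text
clock: 20.45
eef_pos: [603.9, -253.4, 165.4]
tool_rot: [[0.214, 0.977, 0.001], [0.977, -0.214, -0.001], [-0.0, 0.001, -1.0]]
contact_force: [0.1, -0.2, -0.9]
grip_width: 85.6
```

Run:
```python
from h import *
go(432.5,-349.5,120,-12.4)
```

```text
d cm [-13.1 -14.7   4.5] az 0.000
```

>>> play_rows --targets '[{"dx": -4,"dy": -4,"dz": 0,"ax": 0,"ay": 0,"az": 0,"hand": 100},{"dx": -7,"dy": -7.5,"dz": 1,"ax": 0,"ay": 0,"az": 0,"hand": 100},{"dx": -10,"dy": -11,"dz": 2,"ax": 0,"ay": 0,"az": 0,"hand": 100},{"dx": -13.1,"dy": -14.7,"dz": 4.5,"ax": 0,"ay": 0,"az": 0,"hand": 100},{"dx": -13.1,"dy": -14.7,"dz": 6,"ax": 0,"ay": 0,"az": 0,"hand": 100},{"dx": -13.1,"dy": -14.7,"dz": 7,"ax": 0,"ay": 0,"az": 0,"hand": 100},{"dx": -13.1,"dy": -14.7,"dz": 7,"ax": 0,"ay": 0,"az": 0,"hand": 100},{"dx": -13.1,"dy": -14.7,"dz": 7,"ax": 0,"ay": 0,"az": 0,"hand": 100},{"dx": -13.1,"dy": -14.7,"dz": 7,"ax": 0,"ay": 0,"az": 0,"hand": 100}]'

```text
clock: 21.35
eef_pos: [433.3, -349.7, 95.8]
tool_rot: [[0.213, 0.977, 0.001], [0.977, -0.213, -0.001], [-0.001, 0.001, -1.0]]
contact_force: [0.5, 0.2, 0.6]
grip_width: 85.4
```

Run:
```python
from h import *
import h
go(432.5,-349.5,3,-12.4)
t=robot.camera("top");s=robot.camera("side")
cs=[]
for c,box in((t,(310,120,440,250)),(s,(200,60,330,190))):
    M=model
    overlay(c,[("tin",432.5,-349.5,0)],"/tmp/a.png",box,3.0)
    cs.append(cv2.imread("/tmp/a.png"))
cv2.imwrite("pics/tin1.png",np.hstack(cs))
```

```text
d cm [ 0.  -0.1  9.3] az 0.002
```

View pics/tin1.png

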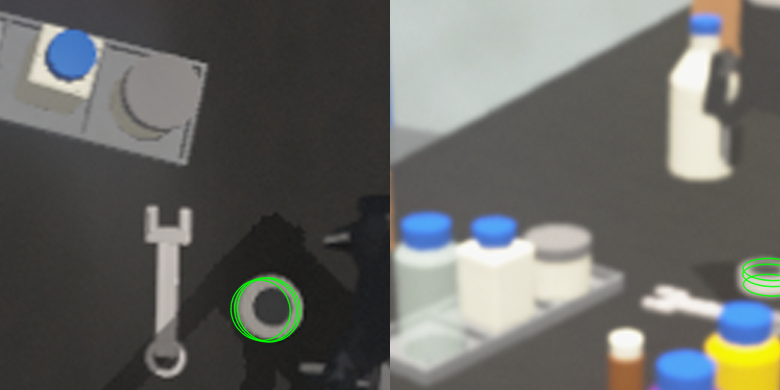

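The tray shows three items with the jar inset. The tin overlay at (267,309) is about 1 mm off the real tin (270,308), so I'll grasp it.

>>> play_rows --targets '[{"dx": -0.1,"dy": 0,"dz": 3,"ax": 0,"ay": 0,"az": 0,"hand": 100},{"dx": -0.1,"dy": 0,"dz": 6,"ax": 0,"ay": 0,"az": 0,"hand": 100},{"dx": -0.1,"dy": 0,"dz": 8,"ax": 0,"ay": 0,"az": 0,"hand": 100},{"dx": -0.1,"dy": 0,"dz": 9,"ax": 0,"ay": 0,"az": 0,"hand": 100},{"dx": -0.1,"dy": 0,"dz": 9.3,"ax": 0,"ay": 0,"az": 0,"hand": 100},{"dx": -0.1,"dy": 0,"dz": 9.3,"ax": 0,"ay": 0,"az": 0,"hand": 80},{"dx": -0.1,"dy": 0,"dz": 9.3,"ax": 0,"ay": 0,"az": 0,"hand": 60},{"dx": -0.1,"dy": 0,"dz": 9.3,"ax": 0,"ay": 0,"az": 0,"hand": 0},{"dx": -0.1,"dy": 0,"dz": 9.3,"ax": 0,"ay": 0,"az": 0,"hand": 0},{"dx": -0.1,"dy": 0,"dz": 9.3,"ax": 0,"ay": 0,"az": 0,"hand": 0}]'

```text
clock: 22.45
eef_pos: [433.0, -351.9, 4.3]
tool_rot: [[0.214, 0.977, 0.002], [0.977, -0.214, -0.002], [-0.002, 0.003, -1.0]]
contact_force: [-1.7, 1.1, 6.7]
grip_width: 48.8
```

>>> play_rows --targets '[{"dx": 0,"dy": 0,"dz": 0,"ax": 0,"ay": 0,"az": 0,"hand": 0},{"dx": 0,"dy": 0,"dz": 0,"ax": 0,"ay": 0,"az": 0,"hand": 0},{"dx": 0,"dy": 0,"dz": 0,"ax": 0,"ay": 0,"az": 0,"hand": 0}]'

```text
clock: 22.75
eef_pos: [433.0, -351.9, 4.2]
tool_rot: [[0.214, 0.977, 0.002], [0.977, -0.214, -0.002], [-0.002, 0.003, -1.0]]
contact_force: [-1.9, 2.1, 7.3]
grip_width: 48.6
```

>>> play_rows --targets '[{"dx": 0,"dy": 0,"dz": -1,"ax": 0,"ay": 0,"az": 0,"hand": 0},{"dx": 0,"dy": 0,"dz": -3,"ax": 0,"ay": 0,"az": 0,"hand": 0},{"dx": 0,"dy": 0,"dz": -6,"ax": 0,"ay": 0,"az": 0,"hand": 0},{"dx": 0,"dy": 0,"dz": -10,"ax": 0,"ay": 0,"az": 0,"hand": 0},{"dx": 0,"dy": 0,"dz": -13,"ax": 0,"ay": 0,"az": 0,"hand": 0},{"dx": 0,"dy": 0,"dz": -13,"ax": 0,"ay": 0,"az": 0,"hand": 0},{"dx": 0,"dy": 0,"dz": -13,"ax": 0,"ay": 0,"az": 0,"hand": 0}]'

```text
clock: 23.45
eef_pos: [432.5, -351.5, 134.0]
tool_rot: [[0.214, 0.977, 0.002], [0.977, -0.214, -0.002], [-0.002, 0.003, -1.0]]
contact_force: [-0.2, -0.8, -1.4]
grip_width: 48.9
```

Run:
```python
from h import *
import h
go(603.9,-253.4,133,-12.4)
t=robot.camera("top");s=robot.camera("side")
print("jar top",[(round(d["p"],2),np.round(d["rect"],1)) for d in robot.spot_in("jar",t)],[(round(d["p"],2),np.round(d["rect"],1)) for d in robot.spot_in("tin",s)])
M=model
h.model=lambda n,x,y,yaw=0:[m+[0,0,4] for m in M(n,x,y,yaw)]
overlay(t,[("jar",603.9,-253.4,0)],"/tmp/a.png",(310,110,410,200),4)
a=cv2.imread("/tmp/a.png")
b=cv2.resize(s["frame"][80:170,240:340,::-1],(400,360),interpolation=cv2.INTER_CUBIC)
cv2.imwrite("pics/tin2.png",np.hstack([a,b]))
```

```text
d cm [13.2 14.6  0.1] az 0.000
jar top [(0.96, array([344. , 138.4, 376.7, 164.7])), (0.67, array([171.9, 247.2, 201.1, 274.6]))] [(0.72, array([319. , 102.9, 336.4, 114.1])), (0.26, array([222.3, 135.1, 248.1, 170.4]))]
```

View pics/tin2.png

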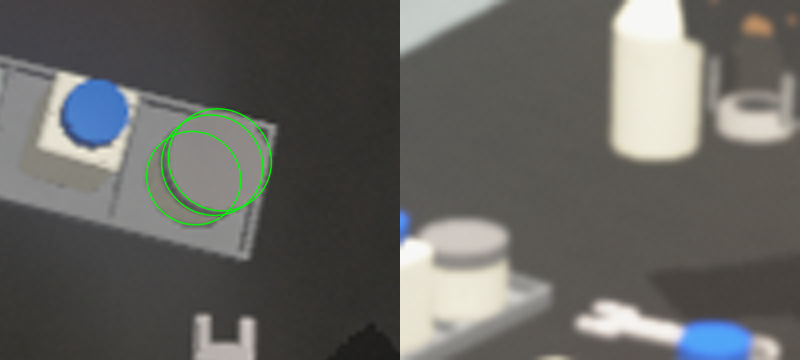

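The jar overlay fits at (218,162) and the tin is held level. I'll carry the tin to the jar lid.

>>> play_rows --targets '[{"dx": 3.3,"dy": 3.6,"dz": 0,"ax": 0,"ay": 0,"az": 0,"hand": 0},{"dx": 6.6,"dy": 7.2,"dz": 0,"ax": 0,"ay": 0,"az": 0,"hand": 0},{"dx": 9.9,"dy": 10.8,"dz": 0,"ax": 0,"ay": 0,"az": 0,"hand": 0},{"dx": 12,"dy": 13.5,"dz": 0,"ax": 0,"ay": 0,"az": 0,"hand": 0},{"dx": 13.1,"dy": 14.6,"dz": 0,"ax": 0,"ay": 0,"az": 0,"hand": 0},{"dx": 13.1,"dy": 14.6,"dz": 2,"ax": 0,"ay": 0,"az": 0,"hand": 0},{"dx": 13.1,"dy": 14.6,"dz": 4,"ax": 0,"ay": 0,"az": 0,"hand": 0},{"dx": 13.1,"dy": 14.6,"dz": 5,"ax": 0,"ay": 0,"az": 0,"hand": 0},{"dx": 13.1,"dy": 14.6,"dz": 5,"ax": 0,"ay": 0,"az": 0,"hand": 0},{"dx": 13.1,"dy": 14.6,"dz": 5,"ax": 0,"ay": 0,"az": 0,"hand": 0}]'

```text
clock: 24.65
eef_pos: [602.0, -254.5, 82.1]
tool_rot: [[0.215, 0.977, -0.0], [0.977, -0.215, 0.0], [0.0, -0.0, -1.0]]
contact_force: [0.4, 0.1, 0.1]
grip_width: 48.5
```

Run:
```python
from h import *
go(603.9,-254.2,59,-12.4)
```

```text
d cm [0.1 0.2 2.3] az -0.000
```

>>> play_rows --targets '[{"dx": 0.1,"dy": 0.2,"dz": 0.8,"ax": 0,"ay": 0,"az": 0,"hand": 0},{"dx": 0.1,"dy": 0.2,"dz": 1.5,"ax": 0,"ay": 0,"az": 0,"hand": 0},{"dx": 0.1,"dy": 0.2,"dz": 1.9,"ax": 0,"ay": 0,"az": 0,"hand": 0},{"dx": 0.1,"dy": 0.2,"dz": 2.2,"ax": 0,"ay": 0,"az": 0,"hand": 0},{"dx": 0.1,"dy": 0.2,"dz": 2.2,"ax": 0,"ay": 0,"az": 0,"hand": 0},{"dx": 0.1,"dy": 0.2,"dz": 2.2,"ax": 0,"ay": 0,"az": 0,"hand": 0}]'

```text
clock: 25.25
eef_pos: [604.6, -253.5, 60.0]
tool_rot: [[0.214, 0.977, -0.0], [0.977, -0.214, 0.0], [-0.0, -0.0, -1.0]]
contact_force: [-0.1, -0.5, 0.1]
grip_width: 48.3
```

Run:
```python
from h import *
go(603.9,-254.2,58.5,-12.4)
o=robot.get_obs();print(o["contact_force"])
```

```text
d cm [-0.1 -0.1  0.1] az 0.000
[-0.1 -0.5  0.1]
```

>>> play_rows --targets '[{"dx": -0.1,"dy": -0.1,"dz": 0.1,"ax": 0,"ay": 0,"az": 0,"hand": 0},{"dx": -0.1,"dy": -0.1,"dz": 0.15,"ax": 0,"ay": 0,"az": 0,"hand": 0},{"dx": -0.1,"dy": -0.1,"dz": 0.15,"ax": 0,"ay": 0,"az": 0,"hand": 0},{"dx": -0.1,"dy": -0.1,"dz": 0.15,"ax": 0,"ay": 0,"az": 0,"hand": 90},{"dx": -0.1,"dy": -0.1,"dz": 0.15,"ax": 0,"ay": 0,"az": 0,"hand": 90},{"dx": -0.1,"dy": -0.1,"dz": 0.15,"ax": 0,"ay": 0,"az": 0,"hand": 90},{"dx": -0.1,"dy": -0.1,"dz": 0.15,"ax": 0,"ay": 0,"az": 0,"hand": 90},{"dx": -0.1,"dy": -0.1,"dz": -2,"ax": 0,"ay": 0,"az": 0,"hand": 90},{"dx": -0.1,"dy": -0.1,"dz": -6,"ax": 0,"ay": 0,"az": 0,"hand": 100},{"dx": -0.1,"dy": -0.1,"dz": -10,"ax": 0,"ay": 0,"az": 0,"hand": 100}]'

```text
clock: 26.25
eef_pos: [602.6, -253.8, 160.0]
tool_rot: [[0.214, 0.977, -0.002], [0.977, -0.214, 0.001], [0.001, -0.002, -1.0]]
contact_force: [0.3, -0.6, 0.4]
grip_width: 85.5
```

>>> play_rows --targets '[{"dx": 0,"dy": 0,"dz": -4,"ax": 0,"ay": 0,"az": 0,"hand": 100},{"dx": 3,"dy": -3,"dz": -4,"ax": 0,"ay": 0,"az": 0,"hand": 100},{"dx": 7,"dy": -6,"dz": -4,"ax": 0,"ay": 0,"az": 0,"hand": 100},{"dx": 11,"dy": -9,"dz": -4,"ax": 0,"ay": 0,"az": 0,"hand": 100},{"dx": 15,"dy": -12,"dz": -4,"ax": 0,"ay": 0,"az": 0,"hand": 100},{"dx": 18,"dy": -15,"dz": -4,"ax": 0,"ay": 0,"az": 0,"hand": 100},{"dx": 21,"dy": -18,"dz": -4,"ax": 0,"ay": 0,"az": 0,"hand": 100},{"dx": 24,"dy": -20,"dz": -4,"ax": 0,"ay": 0,"az": 0,"hand": 100},{"dx": 24,"dy": -20,"dz": -4,"ax": 0,"ay": 0,"az": 0,"hand": 100},{"dx": 24,"dy": -20,"dz": -4,"ax": 0,"ay": 0,"az": 0,"hand": 100}]'

```text
clock: 27.25
eef_pos: [459.5, 23.5, 200.4]
tool_rot: [[0.212, 0.977, 0.001], [0.977, -0.212, -0.0], [-0.0, 0.001, -1.0]]
contact_force: [0.4, -1.1, -0.2]
grip_width: 85.5
```

Run:
```python
from h import *
import h
t=robot.camera("top");s=robot.camera("side")
M=model
h.model=lambda n,x,y,yaw=0:[m+[0,0,54 if n=="tin" else 4] for m in M(n,x,y,yaw)]
overlay(t,[("jar",603.9,-253.4,0),("tin",603.9,-253.4,0)],"/tmp/a.png",(330,120,390,180),6.6)
a=cv2.imread("/tmp/a.png")
b=cv2.resize(s["frame"][110:200,190:290,::-1],(440,396),interpolation=cv2.INTER_CUBIC)
cv2.imwrite("pics/tin3.png",np.hstack([a,b]))
# beaker overlay
h.model=M
overlay(t,[("beaker",427.5,347.5,0)],"/tmp/a.png",(75,190,160,250),4.7)
overlay(s,[("beaker",427.5,347.5,0)],"/tmp/b.png",(140,245,225,320),4.7)
a=cv2.imread("/tmp/a.png");b=cv2.imread("/tmp/b.png")
a=cv2.copyMakeBorder(a,0,b.shape[0]-a.shape[0],0,0,0);cv2.imwrite("pics/bk.png",np.hstack([a,b]))
print(robot.get_obs()["eef_pos"])
```

```text
[459.9  22.4 200.2]
```

View pics/tin3.png

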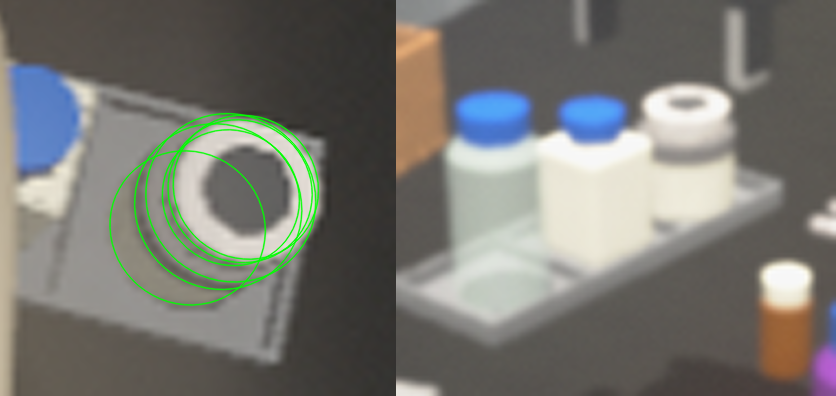

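View pics/bk.png

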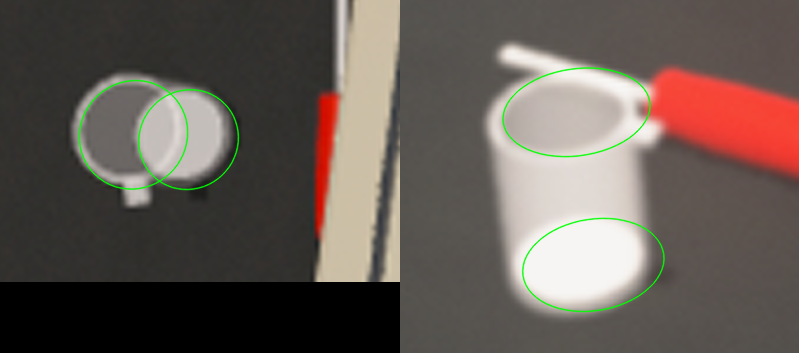

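The tin sits centred on the lid, measured at (243,190) against the expected (243,187). The beaker's real rim centre is about (127,130) in the crop, so I'll correct its position by roughly 3 mm.

Run:
```python
from h import *
go(431.5,350,160,-90)
```

```text
d cm [31.4 -9.8  4. ] az 1.355
```

>>> play_rows --targets '[{"dx": 4,"dy": -1.2,"dz": 0,"ax": 0,"ay": 0,"az": 0.14,"hand": 80},{"dx": 8,"dy": -2.5,"dz": 0,"ax": 0,"ay": 0,"az": 0.28,"hand": 80},{"dx": 12,"dy": -3.7,"dz": 0,"ax": 0,"ay": 0,"az": 0.42,"hand": 80},{"dx": 16,"dy": -5,"dz": 0,"ax": 0,"ay": 0,"az": 0.56,"hand": 80},{"dx": 20,"dy": -6.2,"dz": 0,"ax": 0,"ay": 0,"az": 0.7,"hand": 80},{"dx": 24,"dy": -7.5,"dz": 0,"ax": 0,"ay": 0,"az": 0.84,"hand": 80},{"dx": 28,"dy": -8.7,"dz": 0,"ax": 0,"ay": 0,"az": 0.98,"hand": 80},{"dx": 31.4,"dy": -9.8,"dz": 1,"ax": 0,"ay": 0,"az": 1.12,"hand": 80},{"dx": 31.4,"dy": -9.8,"dz": 2,"ax": 0,"ay": 0,"az": 1.25,"hand": 80},{"dx": 31.4,"dy": -9.8,"dz": 4,"ax": 0,"ay": 0,"az": 1.355,"hand": 80}]'

```text
clock: 28.35
eef_pos: [432.7, 351.7, 160.5]
tool_rot: [[1.0, -0.006, 0.002], [-0.006, -1.0, 0.001], [0.002, -0.001, -1.0]]
contact_force: [0.9, -0.1, 0.6]
grip_width: 68.3
```

>>> play_rows --targets '[{"dx": 0,"dy": 0,"dz": 1,"ax": 0,"ay": 0,"az": 0,"hand": 80},{"dx": 0,"dy": 0,"dz": 2,"ax": 0,"ay": 0,"az": 0,"hand": 80},{"dx": 0,"dy": 0,"dz": 2,"ax": 0,"ay": 0,"az": 0,"hand": 80},{"dx": 0,"dy": 0,"dz": 2,"ax": 0,"ay": 0,"az": 0,"hand": 80}]'

```text
clock: 28.75
eef_pos: [431.6, 350.4, 140.3]
tool_rot: [[1.0, 0.0, 0.0], [0.0, -1.0, 0.0], [0.0, -0.0, -1.0]]
contact_force: [-0.7, 0.3, -0.4]
grip_width: 68.8
```

Run:
```python
from h import *
go(431.5,350,25,-90)
t=robot.camera("top");s=robot.camera("side")
overlay(t,[("beaker",431,349.5,0)],"/tmp/a.png",(75,190,160,250),4.7)
overlay(s,[("beaker",431,349.5,0)],"/tmp/b.png",(140,200,225,320),4.7)
a=cv2.imread("/tmp/a.png");b=cv2.imread("/tmp/b.png")
a=cv2.copyMakeBorder(a,0,b.shape[0]-a.shape[0],0,0,0);cv2.imwrite("pics/bk2.png",np.hstack([a,b]))
```

```text
d cm [-0.   0.  11.5] az 0.000
```

View pics/bk2.png

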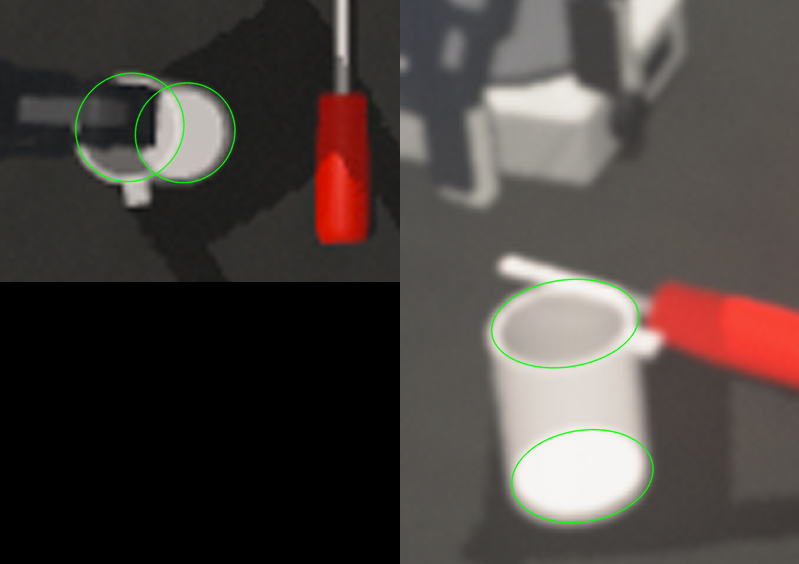

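The overlay fits the beaker in both views at (431, 349.5), and the tool is centred above it. I'll descend, grip and lift.

>>> play_rows --targets '[{"dx": 0,"dy": 0.1,"dz": 3,"ax": 0,"ay": 0,"az": 0,"hand": 80},{"dx": 0,"dy": 0.1,"dz": 6,"ax": 0,"ay": 0,"az": 0,"hand": 80},{"dx": 0,"dy": 0.1,"dz": 9,"ax": 0,"ay": 0,"az": 0,"hand": 80},{"dx": 0,"dy": 0.1,"dz": 11,"ax": 0,"ay": 0,"az": 0,"hand": 80},{"dx": 0,"dy": 0.1,"dz": 11.5,"ax": 0,"ay": 0,"az": 0,"hand": 80},{"dx": 0,"dy": 0.1,"dz": 11.5,"ax": 0,"ay": 0,"az": 0,"hand": 80},{"dx": 0,"dy": 0.1,"dz": 11.5,"ax": 0,"ay": 0,"az": 0,"hand": 65},{"dx": 0,"dy": 0.1,"dz": 11.5,"ax": 0,"ay": 0,"az": 0,"hand": 0},{"dx": 0,"dy": 0.1,"dz": 11.5,"ax": 0,"ay": 0,"az": 0,"hand": 0},{"dx": 0,"dy": 0.1,"dz": 11.5,"ax": 0,"ay": 0,"az": 0,"hand": 0}]'

```text
clock: 29.85
eef_pos: [432.7, 350.8, 27.3]
tool_rot: [[1.0, -0.0, 0.003], [-0.0, -1.0, 0.002], [0.003, -0.002, -1.0]]
contact_force: [0.5, 0.5, 7.3]
grip_width: 50.7
```

>>> play_rows --targets '[{"dx": 0,"dy": 0,"dz": 0,"ax": 0,"ay": 0,"az": 0,"hand": 0},{"dx": 0,"dy": 0,"dz": 0,"ax": 0,"ay": 0,"az": 0,"hand": 0},{"dx": 0,"dy": 0,"dz": 0,"ax": 0,"ay": 0,"az": 0,"hand": 0}]'

```text
clock: 30.15
eef_pos: [432.7, 350.8, 27.3]
tool_rot: [[1.0, -0.0, 0.003], [-0.0, -1.0, 0.002], [0.003, -0.002, -1.0]]
contact_force: [-0.7, -0.5, 6.6]
grip_width: 50.9
```

>>> play_rows --targets '[{"dx": 0,"dy": 0,"dz": -1,"ax": 0,"ay": 0,"az": 0,"hand": 0},{"dx": 0,"dy": 0,"dz": -3,"ax": 0,"ay": 0,"az": 0,"hand": 0},{"dx": 0,"dy": 0,"dz": -6,"ax": 0,"ay": 0,"az": 0,"hand": 0},{"dx": 0,"dy": 0,"dz": -10,"ax": 0,"ay": 0,"az": 0,"hand": 0},{"dx": 0,"dy": 0,"dz": -13,"ax": 0,"ay": 0,"az": 0,"hand": 0},{"dx": 0,"dy": 0,"dz": -13,"ax": 0,"ay": 0,"az": 0,"hand": 0},{"dx": 0,"dy": 0,"dz": -13,"ax": 0,"ay": 0,"az": 0,"hand": 0}]'

```text
clock: 30.85
eef_pos: [431.7, 350.1, 156.7]
tool_rot: [[1.0, -0.0, 0.002], [-0.0, -1.0, 0.002], [0.002, -0.002, -1.0]]
contact_force: [-0.3, -0.5, -1.2]
grip_width: 50.6
```

Run:
```python
from h import *
go(613.3,144,150,-90)
```

```text
d cm [18.2 20.6  0.7] az -0.000
```

>>> play_rows --targets '[{"dx": 2.6,"dy": 2.9,"dz": 0,"ax": 0,"ay": 0,"az": 0,"hand": 0},{"dx": 5.6,"dy": 6.3,"dz": 0,"ax": 0,"ay": 0,"az": 0,"hand": 0},{"dx": 8.6,"dy": 9.7,"dz": 0,"ax": 0,"ay": 0,"az": 0,"hand": 0},{"dx": 11.6,"dy": 13,"dz": 0,"ax": 0,"ay": 0,"az": 0,"hand": 0},{"dx": 14.6,"dy": 16.4,"dz": 0,"ax": 0,"ay": 0,"az": 0,"hand": 0},{"dx": 17,"dy": 19.2,"dz": 0,"ax": 0,"ay": 0,"az": 0,"hand": 0},{"dx": 18.3,"dy": 20.6,"dz": 1,"ax": 0,"ay": 0,"az": 0,"hand": 0},{"dx": 18.3,"dy": 20.6,"dz": 4,"ax": 0,"ay": 0,"az": 0,"hand": 0},{"dx": 18.3,"dy": 20.6,"dz": 6,"ax": 0,"ay": 0,"az": 0,"hand": 0},{"dx": 18.3,"dy": 20.6,"dz": 6,"ax": 0,"ay": 0,"az": 0,"hand": 0}]'

```text
clock: 31.85
eef_pos: [609.9, 142.7, 89.0]
tool_rot: [[1.0, -0.001, -0.01], [-0.001, -1.0, -0.001], [-0.01, 0.001, -1.0]]
contact_force: [-0.8, 0.7, -1.1]
grip_width: 50.9
```

>>> play_rows --targets '[{"dx": 0,"dy": 0,"dz": 0,"ax": 0,"ay": 0,"az": 0,"hand": 0},{"dx": 0,"dy": 0,"dz": 0,"ax": 0,"ay": 0,"az": 0,"hand": 0},{"dx": 0,"dy": 0,"dz": 0,"ax": 0,"ay": 0,"az": 0,"hand": 0}]'

```text
clock: 32.15
eef_pos: [615.0, 144.0, 96.7]
tool_rot: [[1.0, 0.0, 0.003], [0.0, -1.0, 0.0], [0.003, -0.0, -1.0]]
contact_force: [-0.5, -0.5, -0.9]
grip_width: 50.8
```

Run:
```python
from h import *
go(614.8,143.5,73,-90)
```

```text
d cm [-0.   0.1  2.4] az 0.000
```

>>> play_rows --targets '[{"dx": 0,"dy": 0.05,"dz": 0.8,"ax": 0,"ay": 0,"az": 0,"hand": 0},{"dx": 0,"dy": 0.05,"dz": 1.5,"ax": 0,"ay": 0,"az": 0,"hand": 0},{"dx": 0,"dy": 0.05,"dz": 2,"ax": 0,"ay": 0,"az": 0,"hand": 0},{"dx": 0,"dy": 0.05,"dz": 2.3,"ax": 0,"ay": 0,"az": 0,"hand": 0},{"dx": 0,"dy": 0.05,"dz": 2.4,"ax": 0,"ay": 0,"az": 0,"hand": 0},{"dx": 0,"dy": 0.05,"dz": 2.4,"ax": 0,"ay": 0,"az": 0,"hand": 0},{"dx": 0,"dy": 0.05,"dz": 2.4,"ax": 0,"ay": 0,"az": 0,"hand": 0}]'

```text
clock: 32.85
eef_pos: [613.6, 143.1, 72.4]
tool_rot: [[1.0, -0.0, -0.001], [-0.0, -1.0, -0.0], [-0.001, 0.0, -1.0]]
contact_force: [-10.1, -2.3, 14.8]
grip_width: 50.6
```

Run:
```python
from h import *
go(614.8,143.5,72.8,-90)
print(robot.get_obs()["contact_force"])
```

```text
d cm [ 0.1 -0.  -0. ] az -0.000
[-10.1  -2.3  14.8]
```

Contact made. Release and retreat.

>>> play_rows --targets '[{"dx": 0,"dy": 0,"dz": 0,"ax": 0,"ay": 0,"az": 0,"hand": 75},{"dx": 0,"dy": 0,"dz": 0,"ax": 0,"ay": 0,"az": 0,"hand": 90},{"dx": 0,"dy": 0,"dz": 0,"ax": 0,"ay": 0,"az": 0,"hand": 90},{"dx": 0,"dy": 0,"dz": 0,"ax": 0,"ay": 0,"az": 0,"hand": 90},{"dx": 0,"dy": 0,"dz": -2,"ax": 0,"ay": 0,"az": 0,"hand": 90},{"dx": 0,"dy": 0,"dz": -6,"ax": 0,"ay": 0,"az": 0,"hand": 90},{"dx": 0,"dy": 0,"dz": -10,"ax": 0,"ay": 0,"az": 0,"hand": 90},{"dx": 0,"dy": 0,"dz": -14,"ax": 0,"ay": 0,"az": 0,"hand": 90}]'

```text
clock: 33.65
eef_pos: [613.7, 143.1, 212.0]
tool_rot: [[1.0, -0.0, -0.001], [-0.0, -1.0, -0.0], [-0.001, 0.0, -1.0]]
contact_force: [0.4, 0.9, 0.1]
grip_width: 76.8
```

>>> play_rows --targets '[{"dx": -3,"dy": -3,"dz": -2,"ax": 0,"ay": 0,"az": 0,"hand": 90},{"dx": -6,"dy": -6,"dz": -2,"ax": 0,"ay": 0,"az": 0,"hand": 90},{"dx": -9,"dy": -9,"dz": -2,"ax": 0,"ay": 0,"az": 0,"hand": 90},{"dx": -12,"dy": -12,"dz": -2,"ax": 0,"ay": 0,"az": 0,"hand": 90},{"dx": -15,"dy": -15,"dz": -2,"ax": 0,"ay": 0,"az": 0,"hand": 90},{"dx": -17,"dy": -18,"dz": -2,"ax": 0,"ay": 0,"az": 0,"hand": 90},{"dx": -18,"dy": -21,"dz": -2,"ax": 0,"ay": 0,"az": 0,"hand": 90},{"dx": -18,"dy": -21,"dz": -2,"ax": 0,"ay": 0,"az": 0,"hand": 90},{"dx": -18,"dy": -21,"dz": -2,"ax": 0,"ay": 0,"az": 0,"hand": 90}]'

```text
clock: 34.55
eef_pos: [433.7, 353.6, 230.8]
tool_rot: [[1.0, 0.002, -0.0], [0.002, -1.0, -0.0], [-0.0, 0.0, -1.0]]
contact_force: [0.3, -1.0, 0.3]
grip_width: 77.0
```

Run:
```python
from h import *
import h
t=robot.camera("top");s=robot.camera("side")
M=model;Z=dict(tin=54,beaker=45,round_bottle=4,square_bottle=4,jar=4)
h.model=lambda n,x,y,yaw=0:[m+[0,0,Z.get(n,0)] for m in M(n,x,y,yaw)]
I=[("beaker",613.1,143.2,0),("stirrer",613.1,143.2,0),("tin",603.9,-253.4,0),("vial",438.6,85.8,0),("vial",450.2,-86.6,0),("round_bottle",638.7,-87.3,0)]
overlay(t,I,"pics/fin_t.png",(160,100,390,250),3.4)
overlay(s,I,"pics/fin_s.png",(110,110,350,280),3.3)
```

```text
(no output)
```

View pics/fin_t.png

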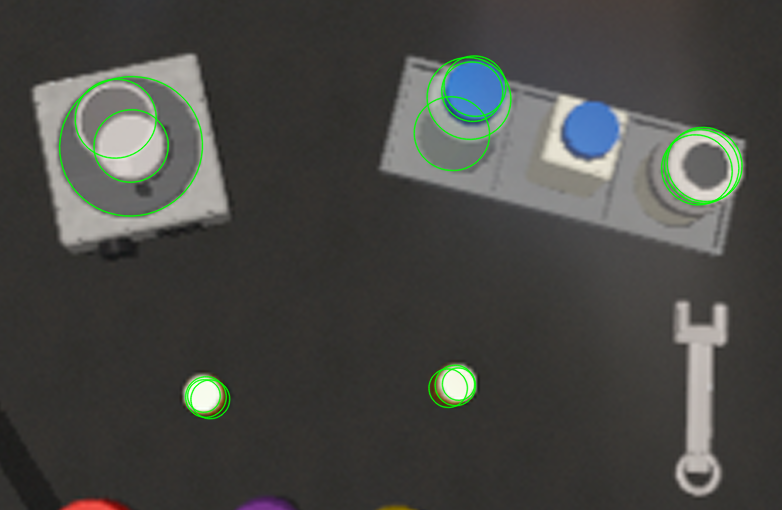

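View pics/fin_s.png

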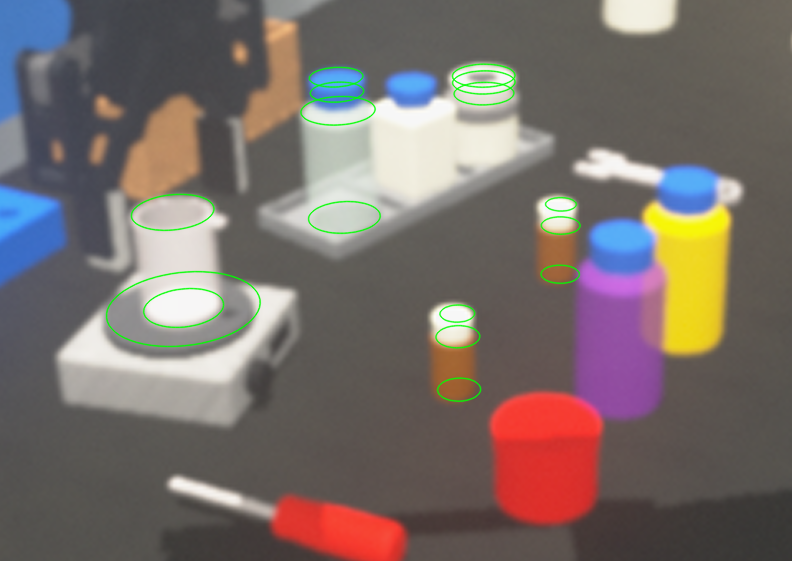

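Everything is upright and in place. The beaker is concentric with the plate at (131,146), the tin is on the jar, and the vials match their starting overlays.

```bash
python3 -c "
from cell import robot
print(robot.job_done())"
```

```text
the job is handed in; nothing more can be done
None
```

I set the bench out as asked and handed the job in at about 34.7 s; no verdict was reported. The tray holds the round bottle on the left, the square bottle in the middle and the jar on the right. The tin is on the jar's lid and the beaker is on the stirrer plate. They were placed in this order: square bottle, round bottle, jar, tin, beaker.

**Final checks:** In the last top and side pictures everything stands upright. The beaker and tin are within about 2 mm of centre. The vials show no movement beyond the few mm by which the two cameras already disagreed. The look-alikes were not touched, and the gripper was clear of everything.

**Forces:** The force readings between moves peaked at about 18 N, when the beaker touched the plate. Forces during the moves were not logged.

**Disagreements:** The two cameras differed by 2–6 mm on some positions. I corrected the beaker's position before gripping it. No check failed.

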